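# Pack and shut the blood-grouping kit

### The job

Get the blue blood-grouping kit case ready to go to the ward: the white carton that stands carelessly in the middle of it, the bench timer standing near it, the amber jar and the blue-capped dropper bottle must all stand upright side by side on the floor of the case, which just holds them when they are packed close to its ends. Then shut the clear lid fully, and leave the red and green dropper bottles, the lying sample tube and the marker pen where they are.

Things in the scene. Friction and masses are not known exactly. Their poses are not given: they have to be found in the camera images.
- case: The kit case: an open blue box, fixed to the table, with a clear lid hinged along its back. Origin: centre of its underside; x runs from the front (black catch plate, towards the robot) to the hinge at the back, y along its length to the left. Rim 31 mm above the table, so that what stands in it sticks out above the rim.
- case_floor (a point): Centre of the case's inner floor, 3 mm above the table. The inside is 78 mm (case x) by 124 mm (case y) and 28 mm deep; the walls are 3 mm thick. A ledge 3 mm thick, level with the rim, runs round the outside and reaches to case x = +-49 and y = +-72 mm.
- lid (a joint): The lid's hinge: 0 = shut, grows as it opens, stop at 2.2 rad. It starts open at about 2 rad, leaning back. The hinge is stiff: the lid stays where it is left and has to be pushed all the way (about 3 N at its front edge).
- lid_hinge (a point): Middle of the lid's hinge axis, which runs along the case's y at case x = +49.5 mm, 31 mm above the table.
- lid_edge (a point): On the lid, the middle of the outer edge where its front wall meets its top plate: 97 mm in front of the hinge axis and 58 mm above it when shut (89 mm above the table). The lid is a hollow shell 97 mm from hinge to front, 139 mm long, 58 mm high, walls 2.5 mm. A black finger tab 36 mm wide sticks 10 mm out at the bottom of its front wall.
- carton: White cardboard carton with a red band, 60 mm (its x) by 30 mm (its y) by 58 mm high, solid, 60 g. Origin: centre of its underside. It starts standing askew inside the case, near the middle.
- jar: Round straight-sided amber jar with a white screw cap of the same width, 44 mm diameter, 58 mm high, about 80 g. Origin: centre of its underside, z up its axis.
- bench_timer: White bench timer standing near the case, a wedge: 40 mm deep at the foot (its x), 68 mm wide (its y), 59 mm high, about 70 g. Origin: centre of its underside; -x is the sloping front with display and buttons. The ends of its width are flat and upright: hold it across the 68 mm. It is 15 mm deep at 50 mm height, there centred 8 mm behind the origin (+x).
- dropper_blue: White dropper bottle with a blue cap: square-ish body 25 mm wide up to 54 mm, cap to 80 mm. Origin: centre of its underside, z up. Hold it by the body.
- dropper_red: The same bottle with a red cap. To be left alone.
- dropper_green: The same bottle with a green cap. To be left alone.
- sample_tube: Capped sample tube lying on the table, 112 mm long, 19 mm thick. To be left alone.
- marker_pen: Red and white marker pen lying at the front of the table, 135 mm long. To be left alone.
There are look-alikes about, which are no part of the job. What is shaped like the carton but pink is not meant. Leave any yellow look-alike of the case alone.

How it is judged:
On the way:
1. with the lid still open, the carton, the timer, the jar and the blue-capped dropper all stand upright on the floor of the case (x of carton in the frame of case between -0.026 and 0.026 m and y of carton in the frame of case between -0.049 and 0.049 m and z of each of carton, jar, bench_timer, dropper_blue in the frame of case below 0.007 m and angle between each of carton, jar, bench_timer, dropper_blue's own z axis and vertical below 0.12 rad and x of jar in the frame of case between -0.02 and 0.02 m and y of jar in the frame of case between -0.042 and 0.042 m and x of bench_timer in the frame of case between -0.026 and 0.026 m and y of bench_timer in the frame of case between -0.049 and 0.049 m and x of dropper_blue in the frame of case between -0.031 and 0.031 m and y of dropper_blue in the frame of case between -0.054 and 0.054 m and value of joint lid above 0.3 rad), for 0.2 s.
At the end, for the whole second after the job is handed in: The carton, the bench timer, the amber jar and the blue-capped dropper all stand inside the case, upright within 7 degrees, their undersides within 4 mm of its inner floor, at rest, and the lid is shut to within 0.05 rad (x of carton in the frame of case between -0.026 and 0.026 m and y of carton in the frame of case between -0.049 and 0.049 m and z of each of carton, jar, bench_timer, dropper_blue in the frame of case below 0.007 m and angle between each of carton, jar, bench_timer, dropper_blue's own z axis and vertical below 0.12 rad and x of jar in the frame of case between -0.02 and 0.02 m and y of jar in the frame of case between -0.042 and 0.042 m and x of bench_timer in the frame of case between -0.026 and 0.026 m and y of bench_timer in the frame of case between -0.049 and 0.049 m and x of dropper_blue in the frame of case between -0.031 and 0.031 m and y of dropper_blue in the frame of case between -0.054 and 0.054 m and linear speed of each of carton, jar, bench_timer, dropper_blue below 0.02 m/s and value of joint lid below 0.05 rad); the robot touches nothing.
It fails at once if the red-capped dropper is moved more than 40 mm or tipped over (distance of dropper_red from where it was at the start of the episode above 0.04 m or angle between dropper_red's own z axis and vertical above 0.6 rad).
It fails at once if the green-capped dropper is moved more than 40 mm or tipped over (distance of dropper_green from where it was at the start of the episode above 0.04 m or angle between dropper_green's own z axis and vertical above 0.6 rad).
It fails at once if the lying sample tube is moved more than 40 mm (distance of sample_tube from where it was at the start of the episode above 0.04 m).
It fails at once if the marker pen is moved more than 40 mm (distance of marker_pen from where it was at the start of the episode above 0.04 m).
It also fails if it takes over 72 s, if anything falls off the work surface, if the arm or the gripper's body presses on something with over 40 N, if the wrist force passes 120 N, or if a joint passes its speed limit or range.

### The arm

A 7-joint arm with a two-finger parallel gripper is mounted at the origin on a cart in front of the work surface, level with it; the furniture and walls round the work are solid. World frame = base frame: x ahead of the robot, y to its left, z up, the work surface at z = 0. Lengths are in m, angles in rad, forces in N, time in s.
With the tool pointing down it reaches from about 0.425 to 0.825 m from the base axis. Payload 3.6 kg.
Tool frame: the origin (TCP) lies at the very end of the fingers, on their centre line; the grasp point (between the pads) lies 19 mm behind it; z points along the fingers, x is the direction in which the jaws open and shut, and the axes are right-handed (so a half turn about z gives the same grasp; the last joint's range is limited). The gripper opens to 93 mm and grips with 3 to 60 N. Pads are 15 mm wide; open, the fingers measure 128 mm over their backs; the gripper's body (75 mm by 188 mm) begins 65 mm behind the grasp point.
Start: joints at [-1.337, 0.615, -0.013, 1.423, 0.008, 1.103, -0.04], TCP at [0.168, 0.628, 0.192] pointing down, gripper open.
Joint ranges: [-3.12, 3.12], [-0.3, 2.06], [-1.34, 1.32], [0.26, 2.42], [-1.36, 4.5], [0.01, 1.98], [-2.84, 2.84]. Speed limits (rad/s): [2.79, 2.79, 3.14, 3.14, 3.14, 3.14, 3.14].

### API

Orientations are given as a rotation vector (axis times angle).
In Python, from plant import r gives the robot as it stands.
- The arm moves only by the tool play_rows, never from a script. Its argument "commands" is one flat list of numbers, 4 for each row, row after row: the shift along the tool's x, y, z in cm, then the turn about the tool's z in degrees. In form: [x, y, z, roll, x, y, z, roll, ...]. A call has 1 to 5 rows; each row is the pose to reach, as a shift and turn from the pose commanded when the call began, along the tool's axes at that moment; what a row does not reach only later rows make up. A row lasts 1/10 s, in which the tool goes at most 50 mm and 8.59 degrees, less where a joint would pass 70% of its speed; a pose out of reach is approached as far as the arm can. A call with a gripper value outside its range is refused whole. "jaw" is the closure, from 0 (fully open) to 1 (shut), set as the call begins (left out, the last holds). The fingers move at their own pace and stop on an object; "grip_force" is the grip in N (left out, the last holds). Time passes only in rows, so rows that repeat a pose let the fingers close. It gives the time, the measured TCP pose, the force and the opening at its end, in the units of the state.
- r.read_state(): the state, without advancing time (a new reading comes with each control period).
- r.read_camera(name): name is "scene" or "top" or "wrist"; returns a dict with "pixels" (400x640x3 uint8, red, green, blue), "camera_matrix" (3x3 intrinsics, pixels), "rvec" (rotation vector, rad) and "tvec" (3), from world to camera coordinates, as OpenCV has them. Camera axes: x right, y down, z forward; pixel columns grow to the right and rows downward; lengths in m; the calibration is good to about 2 mm. A picture is of the moment at which its call begins. There is no depth.
- r.sign_off(): hands the job in, once; it reports no verdict.
The state is a dict: "time_s": time; "qpos": joint angles; "dq": joint speeds; "joint_torque": joint torques, N m; "ee_pos": TCP position; "orientation": TCP orientation; "ft_force": force on the tool from outside, world axes, zero at the start; "wrist_torque": the same for the moment, N m; "width": finger opening in m.
Only numpy, scipy, OpenCV 4.12 (cv2) and the standard library are available. Lean on these libraries where they do the work, as an engineer would, in place of code of your own. Each camera call takes 0.05 s, during which the arm holds its last target. There are 200 camera calls.

## Working session

There is one attempt and no reset: what is moved stays moved. The work goes in short steps, Python scripts to look and compute and a tool call to move; the robot and the scene stay as the last step left them, time stands still between calls to the robot, and variables do not carry over. Pictures are saved under pics/ and viewed, about 8 in all and at most 12, crops included, and the job is handed in when it is done.

Besides the shell and the picture viewer there is one more tool, called after ">>>" as name(argument=value, ...) on one line, values as JSON. play_rows: Moves the arm, as the interface text tells. Its arguments: {"type":"object","properties":{"commands":{"type":"array"},"jaw":{"type":"number"},"grip_force":{"type":"number"}},"required":["commands"]}

```bash
mkdir -p pics; ls
cat > h.py <<'E'
import numpy as np, cv2
from plant import r
def cam(n,save=None):
    c=r.read_camera(n); c['R']=cv2.Rodrigues(np.array(c['rvec'],float))[0]; c['t']=np.array(c['tvec'],float).ravel(); c['K']=np.array(c['camera_matrix'],float)
    if save: cv2.imwrite('pics/'+save+'.png',c['pixels'][:,:,::-1])
    np.save('last_%s.npy'%n,c,allow_pickle=True)
    return c
def ray(c,uv,z):
    "pixel -> world at height z"
    d=c['R'].T@np.linalg.solve(c['K'],[uv[0],uv[1],1.]); o=-c['R'].T@c['t']
    return o+d*(z-o[2])/d[2]
def proj(c,p):
    return cv2.projectPoints(np.array(p,float).reshape(-1,3),cv2.Rodrigues(c['R'])[0],c['t'],c['K'],None)[0].reshape(-1,2)
def load(n): return np.load('last_%s.npy'%n,allow_pickle=True).item()
E
python3 - <<'E'
from h import *
a=cam('top','top0');b=cam('scene','scene0')
for c in(a,b): print(-c['R'].T@c['t'],c['K'][0,0],c['R'][2])
s=r.read_state();print({k:np.round(v,3) for k,v in s.items()})
print(cv2.Rodrigues(np.array(s['orientation']))[0].round(3))
E
```

```text
pics
[ 0.22169894 -0.04087801  1.42841943] 487.47840808646595 [ 0.16363353 -0.01822935 -0.98635276]
[-0.21385217  0.6497441   0.64890849] 389.89471509595325 [ 0.5847072  -0.62592093 -0.51608186]
{'time_s': np.float64(0.1), 'qpos': array([-1.337,  0.616, -0.013,  1.425,  0.008,  1.103, -0.04 ]), 'dq': array([-0.   , -0.001, -0.   , -0.003,  0.001, -0.002,  0.001]), 'joint_torque': array([ 2.0000e-03, -4.6004e+01,  2.1000e-01, -1.6625e+01, -6.1000e-02,
        1.7000e-02,  0.0000e+00]), 'ee_pos': array([0.167, 0.627, 0.191]), 'orientation': array([ 2.49 ,  1.913, -0.003]), 'ft_force': array([ 0.238, -0.311, -0.741]), 'wrist_torque': array([ 0.012, -0.054, -0.046]), 'width': np.float64(0.093)}
[[ 0.258  0.966 -0.001]
 [ 0.966 -0.258 -0.002]
 [-0.002  0.    -1.   ]]
```

View pics/top0.png

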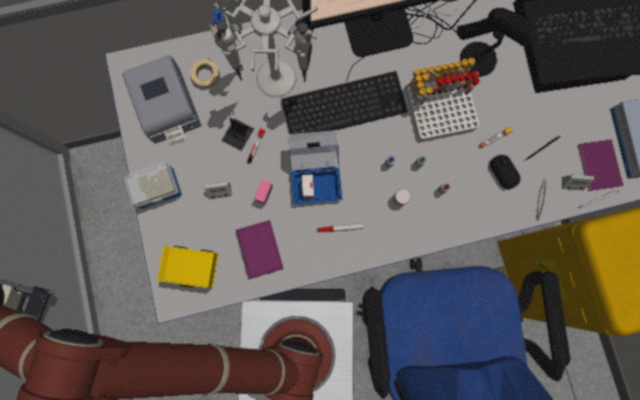

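View pics/scene0.png

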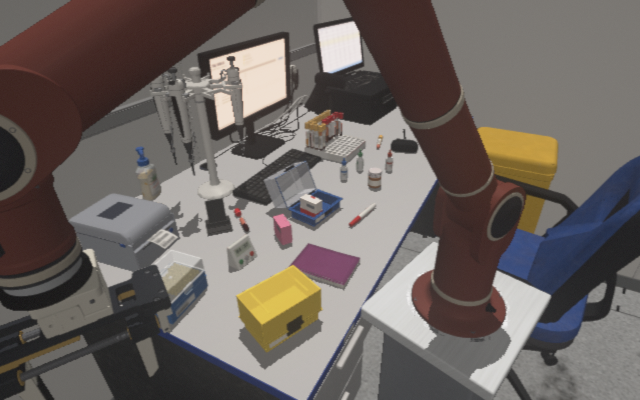

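Run:
```python
from h import *
c=load('top');im=c['pixels'][120:245,200:460,::-1]
cv2.imwrite('pics/topcrop.png',cv2.resize(im,None,fx=3,fy=3,interpolation=cv2.INTER_CUBIC))
for n,uv,z in[('case',(316,185),.031),('timer',(217,190),.03),('carton',(308,185),.06),('jar',(401,197),.058),('blue',(390,160),.08),('green',(420,160),.08),('red',(444,187),.08),('pink',(262,192),.05),('pen',(340,228),.01)]:
  print(n,ray(c,uv,z).round(3))
```

```text
case [ 0.483 -0.049  0.031]
timer [0.463 0.238 0.03 ]
carton [ 0.477 -0.026  0.06 ]
jar [ 0.447 -0.292  0.058]
blue [ 0.55  -0.258  0.08 ]
green [ 0.551 -0.344  0.08 ]
red [ 0.474 -0.41   0.08 ]
pink [0.456 0.106 0.05 ]
pen [ 0.36  -0.121  0.01 ]
```

View pics/topcrop.png

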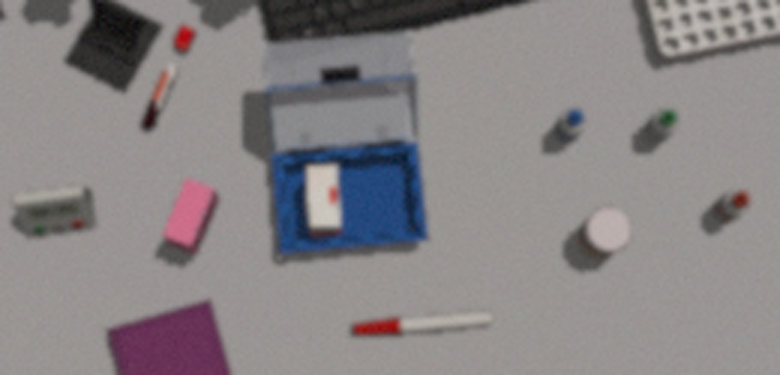

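```bash
cat >> h.py <<'E'
def plan(wps,start=None):
    "wps: (x,y,z m, azimuth deg of tool x); prints shift cm + roll for each, chained from present pose"
    s=r.read_state()
    R=cv2.Rodrigues(np.array(s['orientation'],float))[0]; p=np.array(s['ee_pos'],float); az=np.degrees(np.arctan2(R[1,0],R[0,0]))
    print('now',p.round(4),'az %.1f'%az,'t %.1f w %.4f'%(s['time_s'],s['width']))
    for w in wps:
        a=np.radians(az); d=np.array(w[:3])-p
        sh=[np.cos(a)*d[0]+np.sin(a)*d[1], np.sin(a)*d[0]-np.cos(a)*d[1], -d[2]]
        roll=(az-w[3]+180)%360-180
        print(np.round(np.array(sh)*100,2).tolist(),round(roll,1),'rows>=%.1f'%max(np.linalg.norm(d)/.05,abs(roll)/8.59))
        p=np.array(w[:3]);az=w[3]
E
python3 - <<'E'
from h import *
c=load('top')
P=[ray(c,(200+x/3,120+y/3),.031) for x,y in[(279,253),(427,238),(416,142),(272,152)]]
for p in P: print(p.round(3))
P=np.array(P);print(P.mean(0).round(3),[np.linalg.norm(P[i]-P[i-1]).round(3) for i in range(4)],[np.degrees(np.arctan2(*(-(P[b]-P[a]))[[0,1]])).round(1) for a,b in((0,1),(3,2))])
plan([(.36,.47,.25,38),(.45,.27,.28,0),(.46,.1,.30,-5)])
E
```

```text
[0.424 0.017 0.031]
[ 0.442 -0.126  0.031]
[ 0.536 -0.114  0.031]
[0.524 0.026 0.031]
[ 0.482 -0.049  0.031] [np.float64(0.1), np.float64(0.144), np.float64(0.096), np.float64(0.141)] [np.float64(-6.8), np.float64(-5.1)]
now [0.1674 0.6273 0.1908] az 75.1 t 0.1 w 0.0929
[-10.23, 22.67, -5.92] 37.1 rows>=5.1
[-5.22, 21.3, -3.0] 38 rows>=4.4
[1.0, 17.0, -2.0] 5 rows>=3.4
```

>>> play_rows(commands=[-10.2,22.7,-5.9,37,-10.2,22.7,-5.9,37,-10.2,22.7,-5.9,37,-10.2,22.7,-5.9,37,-10.2,22.7,-5.9,37])

```text
time_s: 0.6
ee_pos: [0.3572, 0.4728, 0.2496]
orientation: [2.971, 1.019, -0.001]
ft_force: [0.2, -0.2, -0.0]
width: 0.093
```

>>> play_rows(commands=[-5.2,21.3,-3,38,-5.2,21.3,-3,38,-5.2,21.3,-3,38,-5.2,21.3,-3,38,-5.2,21.3,-3,38])

```text
time_s: 1.1
ee_pos: [0.449, 0.2688, 0.2804]
orientation: [3.139, -0.017, 0.003]
ft_force: [0.4, 0.7, 1.2]
width: 0.0931
```

Run:
```python
from h import *
c=cam('wrist','w1');print((-c['R'].T@c['t']).round(3),c['K'][0,0],c['R'].round(2))
for p in [(.463,.238,0),(.483,-.049,.031),(.447,-.292,.058)]: print(proj(c,p).round())
plan([(.46,.1,.30,6)])
```

```text
[0.449 0.335 0.474] 345.11340963389966 [[ 1.   -0.01  0.  ]
 [-0.01 -0.97  0.24]
 [-0.   -0.24 -0.97]]
[[333. 178.]]
[[348. 368.]]
[[326. 509.]]
now [0.4501 0.2671 0.2807] az -0.8 t 1.1 w 0.0926
[1.23, 16.69, -1.93] -6.8 rows>=3.4
```

View pics/w1.png

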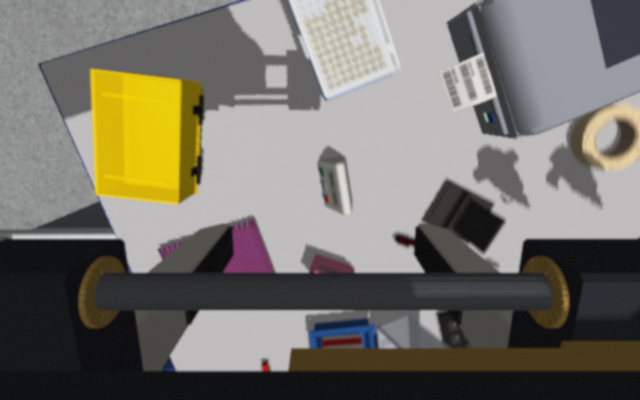

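Run:
```python
from h import *
plan([(.47,.04,.28,3),(.48,0.0,.28,6),(.47,-.22,.28,6),(.47,-.24,.28,6)])
```

```text
now [0.4501 0.2671 0.2807] az -0.8 t 1.1 w 0.0926
[2.31, 22.68, 0.07] -3.8 rows>=4.6
[0.79, 4.05, -0.0] -3 rows>=0.8
[-3.29, 21.77, -0.0] 0 rows>=4.4
[-0.21, 1.99, -0.0] 0 rows>=0.4
```

>>> play_rows(commands=[2.3,22.7,0,-4,2.3,22.7,0,-4,2.3,22.7,0,-4,2.3,22.7,0,-4,2.3,22.7,0,-4])

```text
time_s: 1.65
ee_pos: [0.4696, 0.0447, 0.2794]
orientation: [3.139, 0.108, -0.001]
ft_force: [0.2, 0.7, 0.5]
width: 0.0932
```

>>> play_rows(commands=[0.8,4,0,-3,0.8,4,0,-3,0.8,4,0,-3])

```text
time_s: 1.95
ee_pos: [0.4807, 0.0091, 0.2791]
orientation: [-3.135, -0.194, 0.002]
ft_force: [0.4, -0.7, 0.6]
width: 0.0931
```

Run:
```python
from h import *
c=cam('wrist','w2');np.save('w2.npy',c)
plan([])
```

```text
now [0.4805 0.0103 0.279 ] az 7.2 t 2.0 w 0.0932
```

>>> play_rows(commands=[-3.3,21.8,0,0,-3.3,21.8,0,0,-3.3,21.8,0,0,-3.3,21.8,0,0,-3.3,21.8,0,0])

```text
time_s: 2.5
ee_pos: [0.4742, -0.2151, 0.2795]
orientation: [3.134, 0.189, -0.001]
ft_force: [0.1, 0.0, 0.2]
width: 0.0928
```

Run:
```python
from h import *
c=cam('wrist','w3');np.save('w3.npy',c)
plan([])
a=cv2.imread('pics/w1.png')[110:250,270:400];b=cv2.imread('pics/w2.png')[60:270,200:520];d=cv2.imread('pics/w3.png')[60:270,200:520]
z=np.zeros((420,800,3),np.uint8)
z[:420,:640]=cv2.resize(b,None,fx=2,fy=2)
cv2.imwrite('pics/b.png',z[:,:640]);
o=np.zeros((600,800,3),np.uint8)
o[:420,:640]=z[:,:640]
cv2.imwrite('pics/comp.png',np.vstack([np.hstack([cv2.resize(b,(480,315)),cv2.resize(a,(292,315))]),np.hstack([cv2.resize(d,(427,280)),np.zeros((280,345,3),np.uint8)])]))
```

```text
now [ 0.4739 -0.2172  0.2795] az 6.7 t 2.5 w 0.0930
```

View pics/comp.png

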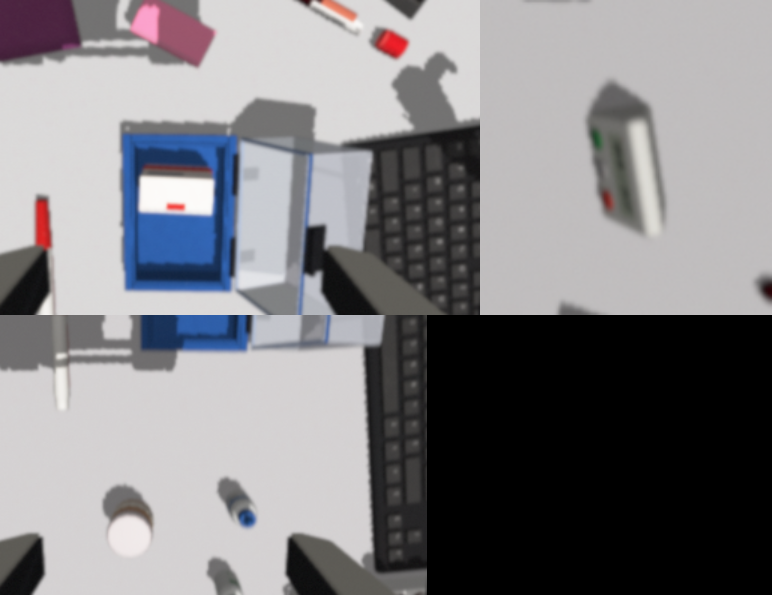

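```bash
python3 - <<'E'
from h import *
def L(n): return np.load(n,allow_pickle=True).item()
def az(a,b): return np.degrees(np.arctan2(b[1]-a[1],b[0]-a[0]))%180
def big(m):
    return max(cv2.findContours(m.astype(np.uint8),0,2)[0],key=cv2.contourArea)
c=L('w2.npy');im=c['pixels'].astype(int);R,G,B=im[...,0],im[...,1],im[...,2]
m=((B>90)&(B-R>50)&(np.arange(640)[None]<360)&(np.arange(640)[None]>270)&(np.arange(400)[:,None]<260))
k=big(m);q=cv2.boxPoints(cv2.minAreaRect(k));P=np.array([ray(c,u,.031) for u in q]);print('case',q.round().tolist(),P.mean(0).round(4),[np.linalg.norm(P[i]-P[i-1]).round(4) for i in range(4)],[az(P[i],P[i-1]).round(1) for i in range(4)])
m=(R>190)&(G>190)&(B>190);m[:,:285]=0;m[:,350:]=0;m[:168]=0;m[210:]=0
q=cv2.boxPoints(cv2.minAreaRect(big(m)));P=np.array([ray(c,u,.061) for u in q]);print('carton',q.round().tolist(),P.mean(0).round(4),[np.linalg.norm(P[i]-P[i-1]).round(4) for i in range(4)],[az(P[i],P[i-1]).round(1) for i in range(4)])
c=L('w3.npy');im=c['pixels'].astype(int);R,G,B=im[...,0],im[...,1],im[...,2]
print('jar px',im[222,297],'bg',im[222,340])
m=(B-R>40);m[:,:360]=0;m[:,410:]=0;m[:190]=0;m[240:]=0
k=big(m);u=cv2.minEnclosingCircle(k);print('blue',u,ray(c,u[0],.08).round(4))
print('jar hand',ray(c,(297.4,222.7),.058).round(4))
g=cv2.cvtColor(c['pixels'],cv2.COLOR_RGB2GRAY)[180:260,260:340];h=cv2.HoughCircles(cv2.medianBlur(g,3),cv2.HOUGH_GRADIENT,1,50,param1=80,param2=10,minRadius=12,maxRadius=24)
if h is not None:
  for x,y,rr in h[0][:3]: print('hough',x+260,y+180,rr,ray(c,(x+260,y+180),.058).round(4),345*.022/.42)
c1=None
E
python3 - <<'E'
from h import *
# timer in w1: recompute pose of camera from stored last? use load
E
ls *.npy
```

```text
case [[282.0, 149.0], [357.0, 149.0], [357.0, 253.0], [282.0, 253.0]] [ 0.4822 -0.0476  0.031 ] [np.float64(0.1431), np.float64(0.0959), np.float64(0.143), np.float64(0.1033)] [np.float64(95.4), np.float64(7.0), np.float64(98.3), np.float64(7.0)]
carton [[292.0, 201.0], [293.0, 177.0], [342.0, 179.0], [341.0, 203.0]] [ 0.4765 -0.0234  0.061 ] [np.float64(0.0602), np.float64(0.0298), np.float64(0.0592), np.float64(0.0298)] [np.float64(4.4), np.float64(93.4), np.float64(4.5), np.float64(95.3)]
jar px [240 233 233] bg [212 209 210]
blue ((385.1666564941406, 212.5), 6.346587181091309) [ 0.5537 -0.2615  0.08  ]
jar hand [ 0.4504 -0.2944  0.058 ]
hough 297.5 225.5 16.0 [ 0.4509 -0.2981  0.058 ] 18.071428571428573
last_scene.npy
last_top.npy
last_wrist.npy
w2.npy
w3.npy
```

Run:
```python
from h import *
c=np.load('w3.npy',allow_pickle=True).item();im=c['pixels'].astype(int)
m=(im.min(2)>222);m[:,:270]=0;m[:,325:]=0;m[:195]=0;m[250:]=0
k=max(cv2.findContours(m.astype(np.uint8),0,2)[0],key=cv2.contourArea);e=cv2.fitEllipse(k);print(e,cv2.boundingRect(k),ray(c,e[0],.058).round(4))
x=cv2.boundingRect(k)
print(ray(c,(x[0],e[0][1]),.058),ray(c,(x[0]+x[2],e[0][1]),.058),ray(c,(e[0][0],x[1]),.058),ray(c,(e[0][0],x[1]+x[3]),.058))
o=c['pixels'][180:290,270:450,::-1];cv2.imwrite('pics/jar.png',cv2.resize(o,None,fx=4,fy=4))
plan([(.4507,-.2965,.10,7),(.4507,-.2965,.032,7)])
```

```text
((296.5335998535156, 226.00579833984375), (27.73520851135254, 29.570295333862305), 99.22547912597656) (282, 212, 30, 29) [ 0.4498 -0.2989  0.058 ]
[ 0.43147876 -0.30108711  0.058     ] [ 0.46929171 -0.29653901  0.058     ] [ 0.44793085 -0.28039637  0.058     ] [ 0.45184038 -0.3191048   0.058     ]
now [ 0.4739 -0.2172  0.2795] az 6.7 t 2.5 w 0.0930
[-3.24, 7.6, 17.95] -0.3 rows>=4.0
[0.0, 0.0, 6.8] 0 rows>=1.4
```

View pics/jar.png

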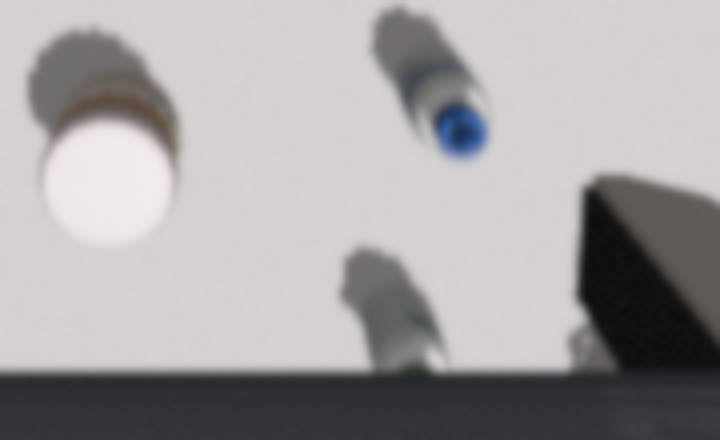

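>>> play_rows(commands=[-3.2,7.8,18,0,-3.2,7.8,18,0,-3.2,7.8,18,0,-3.2,7.8,18,0,-3.2,7.8,18,0])

```text
time_s: 3.05
ee_pos: [0.4489, -0.2908, 0.094]
orientation: [-3.129, -0.192, 0.017]
ft_force: [-0.5, 0.3, -0.4]
width: 0.0927
```

>>> play_rows(commands=[0,0,4,0,0,0,6.8,0,0,0,6.8,0,0,0,6.8,0])

```text
time_s: 3.45
ee_pos: [0.4547, -0.292, 0.0329]
orientation: [-3.135, -0.198, -0.003]
ft_force: [0.6, -0.6, 1.2]
width: 0.0925
```

```bash
python3 -c "
from h import *
plan([(.4505,-.298,.032,7)])"
```

```text
now [ 0.4547 -0.292   0.0329] az 7.2 t 3.5 w 0.0925
[-0.49, 0.55, 0.09] 0.2 rows>=0.1
```

Correct, then grip.

>>> play_rows(commands=[-0.5,0.6,0.1,0,-0.5,0.6,0.1,0])

```text
time_s: 3.65
ee_pos: [0.4489, -0.3018, 0.0326]
orientation: [3.133, 0.192, 0.004]
ft_force: [0.2, 0.3, -0.2]
width: 0.0931
```

>>> play_rows(commands=[0,0,0,0,0,0,0,0,0,0,0,0,0,0,0,0,0,0,0,0], jaw=1, grip_force=20)

```text
time_s: 4.15
ee_pos: [0.4483, -0.2998, 0.0305]
orientation: [-3.136, -0.194, 0.0]
ft_force: [0.2, -0.4, 0.0]
width: 0.0576
```

```bash
cat >> h.py <<'E'
C0=np.array([.482,-.048]); YAW=7.0
def case(x,y):
    a=np.radians(YAW); return C0+np.array([np.cos(a)*x-np.sin(a)*y, np.sin(a)*x+np.cos(a)*y])
E
python3 -c "
from h import *
t=case(-.015,-.039)
s=r.read_state()['ee_pos']
plan([(s[0],s[1],.14,7),(*t,.14,7),(*t,.05,7)])"
```

```text
now [ 0.4483 -0.2998  0.0305] az 7.1 t 4.2 w 0.0576
[0.0, 0.0, -10.95] 0.1 rows>=2.2
[4.91, -20.69, -0.0] 0 rows>=4.3
[0.0, 0.0, 9.0] 0 rows>=1.8
```

>>> play_rows(commands=[0,0,0,0,0,0,0,0,0,0,0,0,0,0,0,0])

```text
time_s: 4.55
ee_pos: [0.4534, -0.301, 0.0326]
orientation: [3.132, 0.194, 0.014]
ft_force: [5.9, 1.8, 9.8]
width: 0.0257
```

>>> play_rows(commands=[0,0,-5,0,0,0,-11,0,0,0,-11,0,0,0,-11,0])

```text
time_s: 4.95
ee_pos: [0.4493, -0.3008, 0.1424]
orientation: [3.133, 0.193, 0.006]
ft_force: [-0.1, 0.4, -0.7]
width: 0.0004
```

>>> play_rows(commands=[4.9,-20.7,0,0,4.9,-20.7,0,0,4.9,-20.7,0,0,4.9,-20.7,0,0,4.9,-20.7,0,0])

```text
time_s: 5.45
ee_pos: [0.4702, -0.0808, 0.1379]
orientation: [-3.13, -0.209, 0.009]
ft_force: [-0.8, -0.0, -0.6]
width: 0.0006
```

>>> play_rows(commands=[0,0,0,0,0,0,0,0,0,0,0,0])

```text
time_s: 5.75
ee_pos: [0.4708, -0.0911, 0.1402]
orientation: [3.135, 0.187, -0.001]
ft_force: [0.2, -0.0, 0.9]
width: 0.0008
```

```bash
python3 -c "
from h import *
t=case(-.015,-.039)
plan([(*t,.06,7)])
c=cam('wrist','w4');c=cam('scene');cv2.imwrite('pics/s4.png',cv2.resize(c['pixels'][130:280,200:420,::-1],None,fx=3,fy=3))
"
```

```text
now [ 0.4708 -0.0911  0.1402] az 6.8 t 5.8 w 0.0008
[0.13, -0.24, 8.02] -0.2 rows>=1.6
```

View pics/s4.png

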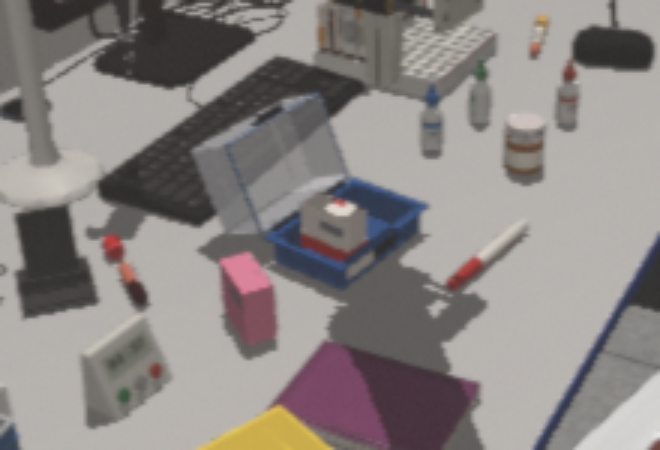

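```bash
python3 -c "
from h import *
plan([(.48,-.2,.25,7)])
c=cam('scene');print(ray(c,(200+524/3,130+128/3),.058).round(4),ray(c,(200+431/3,130+93/3),.08).round(4))
"
```

```text
now [ 0.4711 -0.0907  0.1405] az 6.8 t 5.8 w 0.0003
[-0.41, 10.95, -10.95] -0.2 rows>=3.1
[ 0.4394 -0.2834  0.058 ] [ 0.542  -0.2475  0.08  ]
```

>>> play_rows(commands=[-0.4,11,-11,0,-0.4,11,-11,0,-0.4,11,-11,0,-0.4,11,-11,0,-0.4,11,-11,0], jaw=0)

```text
time_s: 6.4
ee_pos: [0.4809, -0.2001, 0.2513]
orientation: [3.135, 0.187, 0.003]
ft_force: [0.4, -0.1, 0.4]
width: 0.0358
```

>>> play_rows(commands=[0,0,0,0,0,0,0,0,0,0,0,0])

```text
time_s: 6.7
ee_pos: [0.4807, -0.1964, 0.2493]
orientation: [-3.134, -0.197, 0.004]
ft_force: [-0.4, 0.4, 0.4]
width: 0.0597
```

```bash
cat > m.py <<'E'
from h import *
def big(m,box):
    k=np.zeros(m.shape,np.uint8); u0,u1,v0,v1=box; k[v0:v1,u0:u1]=m[v0:v1,u0:u1]
    cs=cv2.findContours(k,0,2)[0]
    return max(cs,key=cv2.contourArea) if cs else None
def jarblue(c,top=False):
    im=c['pixels'].astype(int)
    pj=proj(c,(.45,-.295,.058))[0];pb=proj(c,(.553,-.26,.078))[0]
    w=12 if top else 32
    B=lambda p:[int(max(0,v)) for v in(p[0]-w,p[0]+w,p[1]-w,p[1]+w)]
    bg=np.median(im[B(pj)[2]:B(pj)[3],B(pj)[0]:B(pj)[1]].min(2)); pk=np.percentile(im[B(pj)[2]:B(pj)[3],B(pj)[0]:B(pj)[1]].min(2),97)
    th=(bg+pk)/2 
    k=big((im[...,2]-im[...,0])>25,B(pb));u,_=cv2.minEnclosingCircle(k);print('blue',u,ray(c,u,.078).round(4))
    k=big(im.min(2)>th,B(pj));print('bg',bg,'pk',pk);(u,rr)=cv2.minEnclosingCircle(k);print('jar',u,rr,345*.022/.4,ray(c,u,.058).round(4))
E
python3 - <<'E'
from m import *
s=r.read_state();c=cam('wrist','w5');print(np.round(s['ee_pos'],4),(-c['R'].T@c['t']).round(4));jarblue(c)
c=cam('top','t5');jarblue(c,True)
c=np.load('w3.npy',allow_pickle=True).item();jarblue(c)
E
```

```text
[ 0.4807 -0.1964  0.2493] [ 0.473  -0.1313  0.443 ]
blue (379.5, 234.5) [ 0.5516 -0.2598  0.078 ]
bg 219.0 pk 240.0
jar (287.5, 247.5) 16.140111923217773 18.974999999999998 [ 0.4495 -0.2969  0.058 ]Traceback (most recent call last):
  File "<stdin>", line 3, in <module>
  File "m.py", line 13, in jarblue
    k=big((im[...,2]-im[...,0])>25,B(pb));u,_=cv2.minEnclosingCircle(k);print('blue',u,ray(c,u,.078).round(4))
                                              ~~~~~~~~~~~~~~~~~~~~~~^^^
cv2.error: OpenCV(4.12.0) /io/opencv/modules/imgproc/src/shapedescr.cpp:201: error: (-215:Assertion failed) count >= 0 && (depth == CV_32F || depth == CV_32S) in function 'minEnclosingCircle'
```

Run:
```python
import cv2,numpy as np
a=cv2.imread('pics/w5.png')[190:300,230:450];b=cv2.imread('pics/t5.png')[130:230,360:470]
cv2.imwrite('pics/c5.png',np.hstack([cv2.resize(a,(440*9//10,220*9//10*1)),cv2.resize(b,(400,364))[:198]]) if 0 else np.vstack([cv2.resize(a,(600,300)),cv2.resize(b,(330,300),interpolation=2).repeat(1,1) if 0 else cv2.copyMakeBorder(cv2.resize(b,(330,300),interpolation=2),0,0,0,270,0)]))
```

```text
(no output)
```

View pics/c5.png

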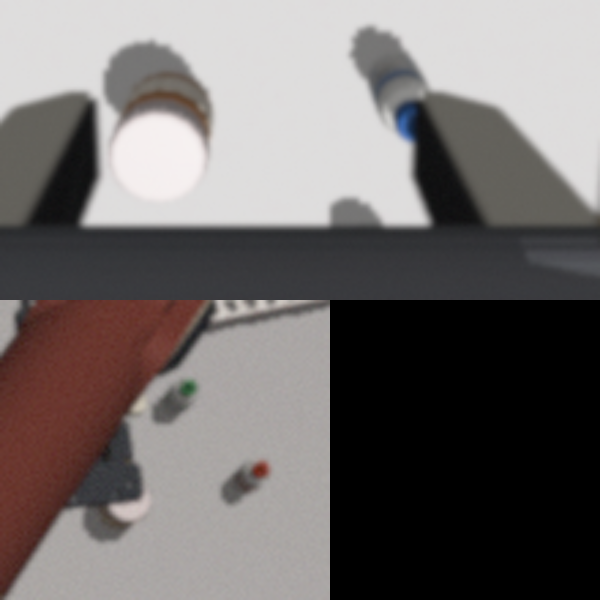

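Run:
```python
from h import *
c=load('wrist');s=r.read_state();p=np.array(s['ee_pos']);print(p)
R=cv2.Rodrigues(np.array(s['orientation']))[0]
for q in (p,p-.03*R[:,0],p+.03*R[:,0],p-.03*R[:,0]-.0075*R[:,1],p-.03*R[:,0]+.0075*R[:,1]): print(proj(c,q).round(1))
t=load('top')
for u in [(402.7,197.7),(402.3,196.7)]: print(ray(t,u,.058).round(4))
print(ray(c,(288.7,246.8),.058).round(4), s['time_s'])
```

```text
[ 0.48086818 -0.19706254  0.24977232]
[[323.6 224.2]]
[[272.7 224.2]]
[[374.5 224.2]]
[[272.3 212. ]]
[[273.2 236.2]]
[ 0.445  -0.2968  0.058 ]
[ 0.4479 -0.2956  0.058 ]
[ 0.4509 -0.2958  0.058 ] 6.8
```

Run:
```python
from h import *
c=load('scene')
print(proj(c,[(.4708,-.0911,.14),(.4708,-.0911,.22),(.482,-.048,.031),(.45,-.296,.058),(.45,-.296,0)]).round(),"jar seen at",200+524/3,130+122/3, 200+524/3,130+176/3)
print(proj(c,[case(*p).tolist()+[.031] for p in((-.049,-.072),(-.049,.072),(.049,-.072),(.049,.072))]).round())
print('seen corners FR', 200+428/3,130+205/3,'FL',200+343/3,130+287/3)
cv2.imwrite('pics/s5.png',cv2.resize(c['pixels'][60:260,200:440,::-1],None,fx=3,fy=3))
w=load('wrist');print(proj(w,(.45,-.296,0)))
```

```text
[[328. 167.]
 [327. 141.]
 [315. 204.]
 [374. 170.]
 [373. 186.]] jar seen at 374.66666666666663 170.66666666666666 374.66666666666663 188.66666666666666
[[342. 198.]
 [314. 220.]
 [317. 189.]
 [287. 209.]]
seen corners FR 342.66666666666663 198.33333333333331 FL 314.3333333333333 225.66666666666669
[[292.31198144 230.22825469]]
```

View pics/s5.png

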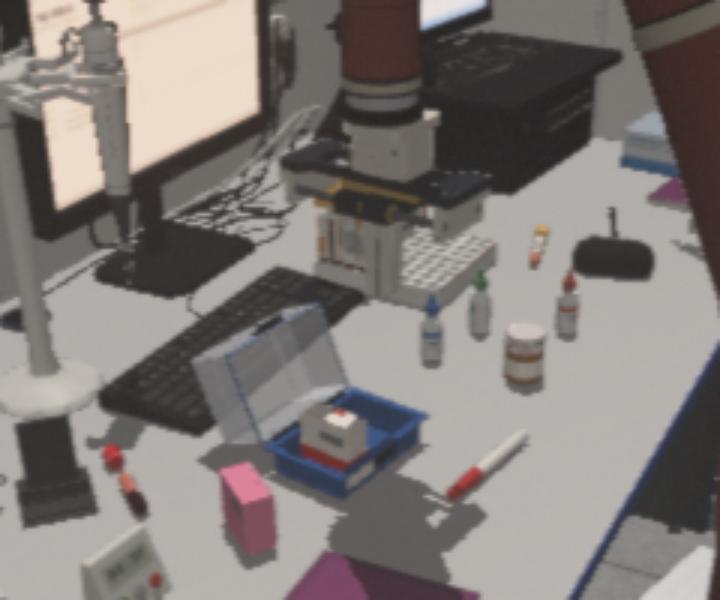

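Run:
```python
from h import *
plan([(.4485,-.296,.06,7),(.4485,-.296,.012,7)])
```

```text
now [ 0.4809 -0.1971  0.2498] az 7.1 t 6.8 w 0.0680
[-4.44, 9.41, 18.98] 0.1 rows>=4.3
[0.0, 0.0, 4.8] 0 rows>=1.0
```

>>> play_rows(commands=[-4.4,9.4,9,0,-4.4,9.4,9,0,-4.4,9.4,12,0,-4.4,9.4,15,0,-4.4,9.4,19,0])

```text
time_s: 7.3
ee_pos: [0.4482, -0.2983, 0.059]
orientation: [3.135, 0.19, -0.0]
ft_force: [0.7, 0.4, 0.1]
width: 0.093
```

>>> play_rows(commands=[0,0,0,0,0,0,2,0,0,0,3.5,0,0,0,4.8,0,0,0,4.8,0])

```text
time_s: 7.8
ee_pos: [0.4491, -0.2962, 0.0124]
orientation: [-3.135, -0.195, 0.001]
ft_force: [-0.4, -0.3, 0.3]
width: 0.093
```

Run:
```python
from h import *
plan([(.4485,-.296,.012,7)])
c=cam('scene','s6');print(proj(c,[(.4485,-.296,.012)]))
cv2.imwrite('pics/s6.png',cv2.resize(c['pixels'][110:210,310:430,::-1],None,fx=5,fy=5,interpolation=2))
```

```text
now [ 0.4491 -0.2962  0.0124] az 7.1 t 7.8 w 0.0930
[-0.06, -0.03, 0.04] 0.1 rows>=0.0
[[373.9861942  182.70563367]]
```

View pics/s6.png

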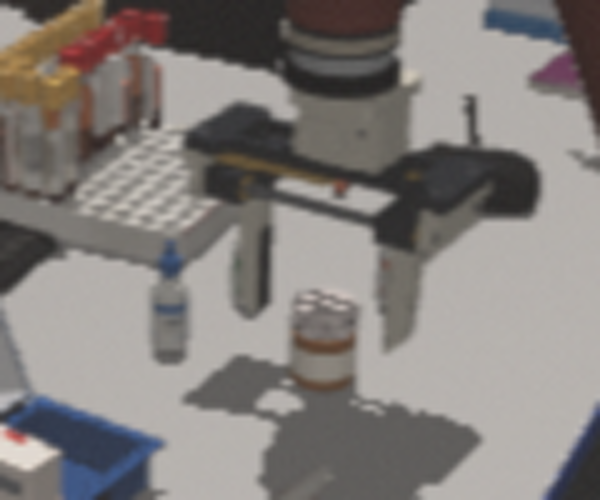

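>>> play_rows(commands=[0,0,0,0,0,0,0,0,0,0,0,0,0,0,0,0,0,0,0,0], jaw=1, grip_force=20)

```text
time_s: 8.35
ee_pos: [0.449, -0.2969, 0.0127]
orientation: [3.135, 0.193, 0.0]
ft_force: [0.5, 0.1, 0.6]
width: 0.0578
```

>>> play_rows(commands=[0,0,0,0,0,0,0,0,0,0,0,0,0,0,0,0])

```text
time_s: 8.75
ee_pos: [0.449, -0.2968, 0.0126]
orientation: [3.136, 0.193, 0.0]
ft_force: [-0.4, -0.1, -0.7]
width: 0.0435
```

Run:
```python
from h import *
t=case(-.015,-.0385)
plan([(.4485,-.296,.10,7),(*t,.10,7),(*t,.03,7)])
```

```text
now [ 0.449  -0.2968  0.0126] az 7.1 t 8.8 w 0.0435
[-0.04, -0.09, -8.74] 0.1 rows>=1.7
[4.85, -20.36, -0.0] 0 rows>=4.2
[0.0, 0.0, 7.0] 0 rows>=1.4
```

>>> play_rows(commands=[0,0,-3,0,0,0,-7,0,0,0,-9,0,0,0,-9,0])

```text
time_s: 9.15
ee_pos: [0.4505, -0.2983, 0.1052]
orientation: [3.132, 0.193, 0.008]
ft_force: [0.6, -0.8, -2.2]
width: 0.0431
```

>>> play_rows(commands=[0.8,-3.5,0,0,1.8,-8,0,0,3,-12.5,0,0,4,-17,0,0,4.9,-20.4,0,0])

```text
time_s: 9.65
ee_pos: [0.4711, -0.0847, 0.1009]
orientation: [-3.133, -0.197, 0.006]
ft_force: [1.3, 0.6, -0.5]
width: 0.0431
```

>>> play_rows(commands=[0,0,0,0,0,0,0,0,0,0,0,0])

```text
time_s: 9.95
ee_pos: [0.4718, -0.0898, 0.102]
orientation: [3.135, 0.19, -0.002]
ft_force: [1.3, 0.3, -1.0]
width: 0.0435
```

Run:
```python
from h import *
t=case(-.015,-.0385)
plan([(*t,.10,7),(*t,.03,7),(*t,.016,7)])
for n in('scene','top','wrist'):
  c=cam(n,'7'+n)
```

```text
now [ 0.4718 -0.0898  0.102 ] az 6.9 t 9.9 w 0.0435
[0.03, -0.18, 0.2] -0.1 rows>=0.1
[0.0, 0.0, 7.0] 0 rows>=1.4
[0.0, 0.0, 1.4] 0 rows>=0.3
```

>>> play_rows(commands=[0,-0.4,3,0,0,-0.4,5.5,0,0,-0.4,7,0,0,-0.4,7.6,0,0,-0.4,7.6,0])

```text
time_s: 10.6
ee_pos: [0.4716, -0.0852, 0.0261]
orientation: [3.136, 0.191, -0.002]
ft_force: [-0.3, 0.4, -0.1]
width: 0.0437
```

>>> play_rows(commands=[0,0,0.4,0,0,0,0.8,0,0,0,0.9,0,0,0,0.9,0])

```text
time_s: 11.0
ee_pos: [0.4721, -0.0844, 0.0177]
orientation: [3.136, 0.194, 0.0]
ft_force: [0.1, -0.7, -0.6]
width: 0.0437
```

Run:
```python
from h import *
t=case(-.015,-.0385)
plan([(*t,.016,7)]); print(r.read_state()['ft_force'])
```

```text
now [ 0.4721 -0.0844  0.0177] az 7.1 t 11.0 w 0.0437
[-0.07, 0.36, 0.17] 0.1 rows>=0.1
[ 0.05566134 -0.7408995  -0.57558933]
```

>>> play_rows(commands=[0,0.2,0.1,0,0,0.4,0.1,0,0,0.4,0.1,0])

```text
time_s: 11.3
ee_pos: [0.4727, -0.0889, 0.0167]
orientation: [3.135, 0.192, 0.001]
ft_force: [-0.1, 0.2, -1.1]
width: 0.0433
```

>>> play_rows(commands=[0,0.2,0,0,0,0.3,0,0,0,0.3,0,0])

```text
time_s: 11.6
ee_pos: [0.4727, -0.0904, 0.0166]
orientation: [-3.134, -0.194, 0.001]
ft_force: [-0.1, 1.7, 0.9]
width: 0.0435
```

>>> play_rows(commands=[0,0.2,0,0,0,0.2,0,0])

```text
time_s: 11.8
ee_pos: [0.4727, -0.0907, 0.0165]
orientation: [-3.131, -0.196, 0.002]
ft_force: [-0.9, 5.7, 2.8]
width: 0.0435
```

>>> play_rows(commands=[-0.2,-0.1,0.1,0,-0.2,-0.1,0.1,0])

```text
time_s: 12.0
ee_pos: [0.4718, -0.0908, 0.0157]
orientation: [-3.133, -0.196, -0.002]
ft_force: [1.4, 5.0, 1.6]
width: 0.0437
```

>>> play_rows(commands=[0,0,0,0,0,0,0,0,0,0,0,0,0,0,0,0], jaw=0.25)

```text
time_s: 12.4
ee_pos: [0.4708, -0.0935, 0.0155]
orientation: [3.135, 0.192, -0.0]
ft_force: [-0.4, -0.0, -0.4]
width: 0.0683
```

>>> play_rows(commands=[0,0,-3,0,0,0,-7,0,0,0,-12,0,0,0,-12,0])

```text
time_s: 12.8
ee_pos: [0.475, -0.0948, 0.1408]
orientation: [3.132, 0.192, 0.019]
ft_force: [1.1, -0.8, 0.1]
width: 0.0696
```

Run:
```python
from h import *
plan([(.5,-.17,.22,7),(.49,-.17,.22,7)])
```

```text
now [ 0.475  -0.0948  0.1408] az 7.0 t 12.8 w 0.0696
[1.56, 7.77, -7.92] 0.0 rows>=2.2
[-0.99, -0.12, -0.0] 0 rows>=0.2
```

>>> play_rows(commands=[6.6,10,-6,0,6.6,10,-6,0,6.6,10,-6,0,6.6,10,-6,0,6.6,10,-6,0], jaw=0)

```text
time_s: 13.3
ee_pos: [0.548, -0.184, 0.1945]
orientation: [-3.135, -0.191, 0.003]
ft_force: [-0.2, 0.1, -0.1]
width: 0.093
```

>>> play_rows(commands=[0,0,0,0,0,0,0,0])

```text
time_s: 13.5
ee_pos: [0.5477, -0.1821, 0.1945]
orientation: [-3.134, -0.195, 0.004]
ft_force: [-0.6, 0.5, 0.6]
width: 0.093
```

Run:
```python
from h import *
plan([])
c=cam('wrist','w8');p=proj(c,[(.5535,-.2615,.08),(.5535,-.2615,.0)]);print(p)
u,v=p.mean(0).astype(int)
cv2.imwrite('pics/d8.png',cv2.resize(c['pixels'][max(0,v-50):v+50,u-60:u+60,::-1],None,fx=6,fy=6,interpolation=2));print(u-60,max(0,v-50))
im=c['pixels'].astype(int);m=((im[...,2]-im[...,0])>40).astype(np.uint8)
for k in cv2.findContours(m,0,2)[0]:
  if cv2.contourArea(k)>20: print(cv2.minEnclosingCircle(k),cv2.contourArea(k))
```

```text
now [ 0.5477 -0.1821  0.1945] az 7.1 t 13.5 w 0.0930
[[319.42822066 262.86628381]
 [320.31639454 233.72130927]]
259 198
((323.0, 259.3823547363281), 8.617749214172363) 179.5
((39.5, 205.5), 51.151832580566406) 4461.5
((380.5, 50.5), 24.50520133972168) 97.0
((271.0, 52.02857208251953), 72.15945434570312) 8503.5
((13.5, 35.0), 36.840972900390625) 48.0
```

View pics/d8.png

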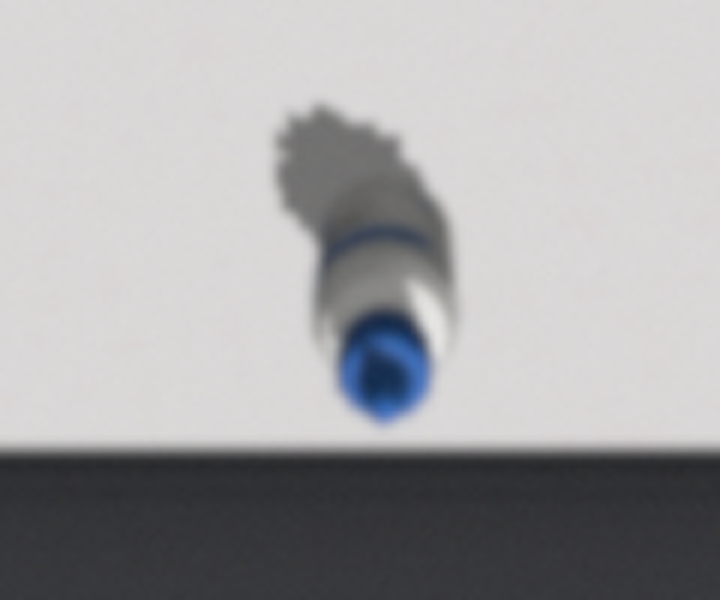

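Run:
```python
from h import *
c=load('wrist')
for u,z in(((323,266.5),.08),((323,259.4),.07)): print(ray(c,u,z).round(4))
print(np.round(r.read_state()['qpos'],2))
p=(.556,-.262)
plan([(p[0],p[1],.16,-30),(p[0],p[1],.10,-60),(p[0],p[1],.10,-83),(p[0],p[1],.011,-83)])
plan([(p[0],p[1],.16,50),(p[0],p[1],.16,97)])
```

```text
[ 0.5574 -0.2649  0.08  ]
[ 0.557 -0.262  0.07 ]
[-0.07  0.55  0.58  1.65 -0.34  1.05  0.73]
now [ 0.548  -0.1823  0.1947] az 7.1 t 13.6 w 0.0929
[-0.19, 8.01, 3.47] 37.1 rows>=4.3
[0.0, -0.0, 6.0] 30 rows>=3.5
[0.0, -0.0, -0.0] 23 rows>=2.7
[0.0, -0.0, 8.9] 0 rows>=1.8
now [ 0.548  -0.1823  0.1947] az 7.1 t 13.6 w 0.0929
[-0.19, 8.01, 3.47] -42.9 rows>=5.0
[0.0, 0.0, -0.0] -47 rows>=5.5
```

>>> play_rows(commands=[-0.2,8,3,37,-0.2,8,3,37,-0.2,8,3,37,-0.2,8,3,37,-0.2,8,3,37], jaw=0.45)

```text
time_s: 14.05
ee_pos: [0.5563, -0.2626, 0.1648]
orientation: [-3.033, 0.817, 0.002]
ft_force: [0.1, -0.1, 0.2]
width: 0.0574
```

>>> play_rows(commands=[0,0,1,34,0,0,2,34,0,0,3,34,0,0,4,34,0,0,4,34])

```text
time_s: 14.55
ee_pos: [0.5558, -0.2614, 0.1235]
orientation: [2.666, -1.661, -0.007]
ft_force: [-0.5, -0.3, -0.1]
width: 0.0511
```

>>> play_rows(commands=[0,0,0,19,0,0,0,19,0,0,0,19,0,0,0,19,0,0,0,19])

```text
time_s: 15.05
ee_pos: [0.5567, -0.2632, 0.1258]
orientation: [-2.357, 2.076, -0.0]
ft_force: [0.2, -0.3, 0.5]
width: 0.0511
```

Run:
```python
from h import *
p=(.555,-.262)
plan([(p[0],p[1],.09,-83),(p[0],p[1],.011,-83)])
c=cam('top')
im=c['pixels'].astype(int);u,v=proj(c,(.553,-.262,.08))[0];print(u,v)
```

```text
now [ 0.5567 -0.2632  0.1258] az -82.7 t 15.1 w 0.0511
[-0.14, 0.15, 3.58] 0.3 rows>=0.7
[0.0, -0.0, 7.9] 0 rows>=1.6
391.4606105987855 158.84043322376155
```

>>> play_rows(commands=[-0.1,0.1,4,0,-0.1,0.1,8,0,-0.1,0.1,10,0,-0.1,0.1,11.4,0,-0.1,0.1,11.4,0])

```text
time_s: 15.6
ee_pos: [0.5547, -0.2618, 0.01]
orientation: [2.354, -2.079, -0.005]
ft_force: [0.5, -0.0, -0.8]
width: 0.0511
```

>>> play_rows(commands=[0,0,0,0,0,0,0,0,0,0,0,0,0,0,0,0,0,0,0,0], jaw=1)

```text
time_s: 16.1
ee_pos: [0.5559, -0.2628, 0.0124]
orientation: [-2.354, 2.08, -0.002]
ft_force: [-0.2, 0.2, 3.5]
width: 0.0235
```

Run:
```python
from h import *
t=case(.024,-.045)
s=r.read_state()['ee_pos'];print(s)
plan([(s[0],s[1],.11,-83),(*t,.11,-83),(*t,.03,-83)])
```

```text
[ 0.55591081 -0.26283416  0.01242382]
now [ 0.5559 -0.2628  0.0124] az -82.9 t 16.1 w 0.0235
[0.0, -0.0, -9.76] 0.1 rows>=2.0
[-17.72, 2.32, -0.0] 0 rows>=3.6
[0.0, -0.0, 8.0] 0 rows>=1.6
```

>>> play_rows(commands=[0,0,0,0,0,0,-3,0,0,0,-7,0,0,0,-10,0,0,0,-10,0])

```text
time_s: 16.6
ee_pos: [0.5575, -0.2649, 0.116]
orientation: [-2.353, 2.08, -0.013]
ft_force: [0.1, -0.2, 0.2]
width: 0.0232
```

>>> play_rows(commands=[-3.5,0.4,0,0,-7,0.8,0,0,-11,1.4,0,0,-15,2,0,0,-17.7,2.3,0,0])

```text
time_s: 17.1
ee_pos: [0.5091, -0.0858, 0.1099]
orientation: [2.356, -2.077, -0.007]
ft_force: [1.1, -0.6, -0.1]
width: 0.0233
```

>>> play_rows(commands=[0,0,0,0,0,0,0,0,0,0,0,0])

```text
time_s: 17.4
ee_pos: [0.5109, -0.091, 0.1114]
orientation: [2.352, -2.082, 0.001]
ft_force: [-0.3, 0.3, 0.3]
width: 0.0232
```

Run:
```python
from h import *
t=case(.024,-.045)
plan([(*t,.03,-83),(*t,.0165,-83)])
c=cam('scene','s9');c=cam('top','t9')
im=load('scene')['pixels'].astype(int)
m=((im[...,2]-im[...,0])>40).astype(np.uint8);sc=load('scene')
for k in cv2.findContours(m,0,2)[0]:
  if cv2.contourArea(k)>6: print(cv2.boundingRect(k),cv2.contourArea(k))
s=r.read_state()['ee_pos'];s=np.array(s);print(proj(sc,[s+[0,0,.07],s+[0,0,.02],s]).round(1))
```

```text
now [ 0.5109 -0.091   0.1114] az -83.0 t 17.4 w 0.0232
[-0.12, -0.05, 8.14] -0.0 rows>=1.6
[0.0, -0.0, 1.35] 0 rows>=0.3
(229, 365, 68, 35) 31.0
(536, 296, 51, 36) 610.0
(289, 203, 11, 10) 25.5
(498, 196, 142, 84) 3172.5
(312, 189, 8, 6) 9.0
(138, 157, 9, 9) 49.0
(136, 147, 7, 9) 30.5
(434, 94, 10, 10) 35.0
[[317.3 150.1]
 [317.6 165.6]
 [317.7 171.6]]
```

>>> play_rows(commands=[-0.1,0,4,0,-0.1,0,7,0,-0.1,0,8.5,0,-0.1,0,9.2,0,-0.1,0,9.2,0])

```text
time_s: 18.0
ee_pos: [0.5108, -0.0895, 0.0194]
orientation: [2.352, -2.081, 0.0]
ft_force: [0.6, 1.2, -0.3]
width: 0.0231
```

>>> play_rows(commands=[0,0,0.2,0,0,0,0.3,0,0,0,0.3,0])

```text
time_s: 18.3
ee_pos: [0.5113, -0.0887, 0.0172]
orientation: [-2.354, 2.08, -0.002]
ft_force: [0.5, -0.1, -0.9]
width: 0.0231
```

Run:
```python
from h import *
t=case(.024,-.048)
plan([(*t,.0155,-83)])
```

```text
now [ 0.5113 -0.0887  0.0172] az -82.9 t 18.3 w 0.0231
[0.4, 0.02, 0.17] 0.1 rows>=0.1
```

>>> play_rows(commands=[0.2,0,0,0,0.4,0,0.1,0,0.4,0,0.2,0,0.4,0,0.2,0])

```text
time_s: 18.7
ee_pos: [0.5117, -0.0934, 0.0154]
orientation: [-2.353, 2.081, -0.002]
ft_force: [-1.6, 1.0, 5.1]
width: 0.0233
```

>>> play_rows(commands=[0,0,0,0,0,0,0,0,0,0,0,0], jaw=0.6)

```text
time_s: 19.0
ee_pos: [0.5112, -0.0925, 0.0143]
orientation: [2.354, -2.08, -0.001]
ft_force: [-0.3, 0.3, 1.2]
width: 0.0366
```

>>> play_rows(commands=[0,0,-3,0,0,0,-7,0,0,0,-12,0,0,0,-16,0,0,0,-16,0])

```text
time_s: 19.5
ee_pos: [0.5144, -0.0948, 0.1796]
orientation: [-2.35, 2.077, -0.015]
ft_force: [0.4, 0.1, -0.0]
width: 0.0374
```

Run:
```python
from h import *
plan([(.50,.0,.20,-40),(.48,.04,.22,7)])
```

```text
now [ 0.5144 -0.0948  0.1796] az -82.9 t 19.5 w 0.0374
[-9.58, 0.27, -2.04] -42.9 rows>=5.0
[-4.1, -1.78, -2.0] -47 rows>=5.5
```

>>> play_rows(commands=[-9.6,0.3,-4,-43,-9.6,0.3,-4,-43,-9.6,0.3,-4,-43,-9.6,0.3,-4,-43,-9.6,0.3,-4,-43], jaw=0)

```text
time_s: 20.0
ee_pos: [0.4959, 0.0035, 0.2137]
orientation: [2.957, -1.061, -0.002]
ft_force: [-0.3, 0.5, -0.0]
width: 0.0724
```

>>> play_rows(commands=[-4.1,-1.8,-4,-43,-4.1,-1.8,-4,-43,-4.1,-1.8,-4,-43,-4.1,-1.8,-4,-43,-4.1,-1.8,-4,-43])

```text
time_s: 20.5
ee_pos: [0.4759, 0.0429, 0.2537]
orientation: [-3.14, -0.093, 0.003]
ft_force: [1.2, 0.0, -0.7]
width: 0.0929
```

>>> play_rows(commands=[0,0,0,-4,0,0,0,-4,0,0,0,-4])

```text
time_s: 20.8
ee_pos: [0.4762, 0.0425, 0.2539]
orientation: [-3.136, -0.189, 0.002]
ft_force: [1.1, 0.5, 0.6]
width: 0.0932
```

Run:
```python
from m import *
c=cam('wrist','w10')
plan([(.4765,-.0234,.10,5),(.4765,-.0234,.0155,5)])
def az(a,b): return np.degrees(np.arctan2(b[1]-a[1],b[0]-a[0]))%180
im=c['pixels'].astype(int)
def box(p,w): u,v=proj(c,p)[0]; return [int(max(0,t)) for t in(u-w,u+w,v-w,v+w)]
k=big(im.min(2)>190,box((.4765,-.0234,.061),38));q=cv2.boxPoints(cv2.minAreaRect(k));P=np.array([ray(c,u,.061) for u in q])
print('carton',P.mean(0).round(4),[np.linalg.norm(P[i]-P[i-1]).round(4) for i in range(4)],[az(P[i],P[i-1]).round(1) for i in range(4)])
print(proj(c,[(*case(-.016,-.04),.061),(*case(.024,-.049),.083),(*case(-.049,.072),.031),(*case(-.049,-.072),.031)]).round())
u,v=proj(c,(*case(0,0),.05))[0].astype(int);print(u,v)
a=c['pixels'][v-75:v+75,u-90:u+70,::-1]
cv2.imwrite('pics/p10.png',cv2.resize(a,None,fx=4,fy=4))
```

```text
now [0.4764 0.0425 0.254 ] az 6.9 t 20.9 w 0.0933
[-0.78, 6.54, 15.4] 1.9 rows>=3.4
[0.0, 0.0, 8.45] 0 rows>=1.7
carton [ 0.4766 -0.0239  0.061 ] [np.float64(0.0605), np.float64(0.0297), np.float64(0.0595), np.float64(0.0298)] [np.float64(4.1), np.float64(93.1), np.float64(4.1), np.float64(95.1)]
[[306. 273.]
 [340. 289.]
 [280. 179.]
 [283. 285.]]
319 239
```

View pics/p10.png

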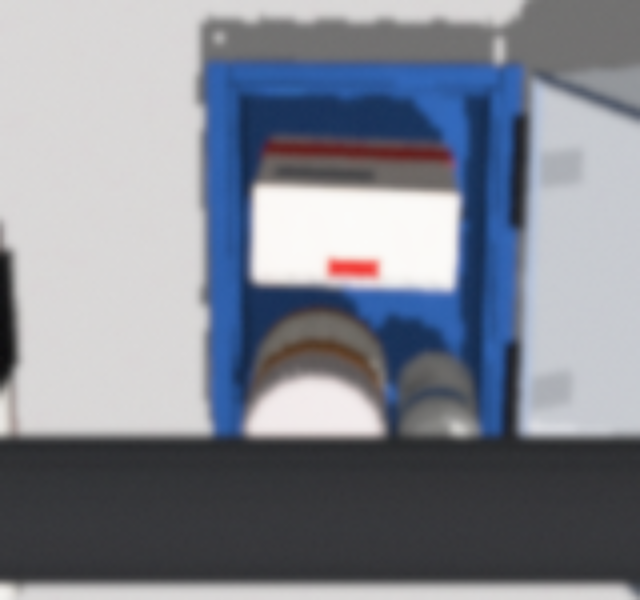

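>>> play_rows(commands=[-0.8,6.5,5,3,-0.8,6.5,10,3,-0.8,6.5,14,3,-0.8,6.5,18,3,-0.8,6.5,18,3])

```text
time_s: 21.35
ee_pos: [0.4719, -0.0228, 0.0698]
orientation: [-3.139, -0.106, 0.02]
ft_force: [-0.5, -0.1, 0.2]
width: 0.0931
```

Run:
```python
from h import *
plan([(.4766,-.0239,.016,4)])
```

```text
now [ 0.4719 -0.0228  0.0698] az 3.9 t 21.4 w 0.0931
[0.46, 0.14, 5.38] -0.1 rows>=1.1
```

>>> play_rows(commands=[0,0.1,3,0,0,0.1,5,0,0,0.1,5.5,0,0,0.1,5.5,0])

```text
time_s: 21.75
ee_pos: [0.4777, -0.024, 0.0205]
orientation: [-3.14, -0.11, -0.002]
ft_force: [-0.5, 0.3, -0.0]
width: 0.0928
```

>>> play_rows(commands=[0,0,0,0,0,0,0,0,0,0,0,0,0,0,0,0,0,0,0,0], jaw=1)

```text
time_s: 22.25
ee_pos: [0.4769, -0.024, 0.0199]
orientation: [-3.14, -0.11, -0.001]
ft_force: [-0.3, 0.2, 2.3]
width: 0.0595
```

Run:
```python
from h import *
t=case(0,-.0005)
s=r.read_state()['ee_pos']
plan([(s[0],s[1],s[2]+.008,4),(*t,s[2]+.008,7),(*t,s[2],7)])
```

```text
now [ 0.4769 -0.024   0.0199] az 4.0 t 22.2 w 0.0595
[0.0, 0.0, -0.8] 0.0 rows>=0.2
[0.34, 2.48, -0.0] -3 rows>=0.5
[0.0, 0.0, 0.8] 0 rows>=0.2
```

>>> play_rows(commands=[0,0,0,0,0,0,-0.8,0,0.1,0.8,-0.8,-1,0.2,1.6,-0.8,-3,0.3,2.4,-0.8,-3])

```text
time_s: 22.75
ee_pos: [0.4816, -0.0488, 0.0277]
orientation: [3.135, 0.192, 0.0]
ft_force: [0.2, -0.0, -1.3]
width: 0.0597
```

>>> play_rows(commands=[0,0,0,0,0,0,0,0,0,0,0.4,0,0,0,0.6,0,0,0,0.6,0])

```text
time_s: 23.25
ee_pos: [0.481, -0.0474, 0.021]
orientation: [-3.135, -0.193, 0.002]
ft_force: [-0.6, 0.3, 0.4]
width: 0.0595
```

Run:
```python
from h import *
t=case(0,-.0005)
plan([(*t,.0195,7)])
```

```text
now [ 0.481  -0.0474  0.021 ] az 7.0 t 23.2 w 0.0595
[0.09, 0.13, 0.15] 0.0 rows>=0.0
```

>>> play_rows(commands=[0.1,0.1,0.2,0,0.1,0.1,0.2,0])

```text
time_s: 23.45
ee_pos: [0.4821, -0.0482, 0.0198]
orientation: [-3.134, -0.192, 0.001]
ft_force: [-1.6, 1.4, 3.8]
width: 0.0595
```

>>> play_rows(commands=[0,0,0,0,0,0,0,0,0,0,0,0,0,0,0,0], jaw=0.05)

```text
time_s: 23.85
ee_pos: [0.4826, -0.0487, 0.0194]
orientation: [3.136, 0.192, -0.0]
ft_force: [0.3, -0.3, -0.3]
width: 0.086
```

>>> play_rows(commands=[0,0,-4,0,0,0,-9,0,0,-2,-14,0,0,-7,-18,0,0,-12,-20,0], jaw=0)

```text
time_s: 24.35
ee_pos: [0.4712, 0.0515, 0.2132]
orientation: [3.136, 0.185, 0.007]
ft_force: [1.0, 1.5, -0.5]
width: 0.093
```

Run:
```python
from h import *
plan([(.455,.29,.24,3)])
```

```text
now [0.4712 0.0515 0.2132] az 6.7 t 24.4 w 0.0930
[1.19, -23.87, -2.68] 3.7 rows>=4.8
```

>>> play_rows(commands=[1.2,-23.5,-2.7,0,1.2,-23.5,-2.7,0,1.2,-23.5,-2.7,0,1.2,-23.5,-2.7,0,1.2,-23.5,-2.7,0])

```text
time_s: 24.85
ee_pos: [0.4521, 0.2909, 0.2374]
orientation: [-3.134, -0.198, 0.001]
ft_force: [0.9, -0.2, 1.0]
width: 0.0933
```

>>> play_rows(commands=[0,0,0,0,0,0,0,0,0,0,0,0])

```text
time_s: 25.15
ee_pos: [0.4537, 0.2847, 0.2373]
orientation: [3.135, 0.187, -0.0]
ft_force: [-0.2, -0.1, 0.3]
width: 0.0931
```

Run:
```python
from m import *
c=cam('wrist','w11');np.save('w11.npy',c);plan([])
u,v=proj(c,(.463,.238,.03))[0].astype(int);print(u,v)
g=c['pixels'].astype(int);a=g[v-50:v+50:3,u-40:u+44:3]
print(a.min(2))
```

```text
now [0.4538 0.2846 0.2374] az 6.8 t 25.2 w 0.0930
326 204
[[183 182 183 182 183 182 183 181 183 182 183 183 183 182 183 182 183 183
  182 183 183 183 182 182 183 183 183 183]
 [183 183 181 182 183 181 184 183 184 183 183 182 183 183 183 183 182 183
  183 183 183 182 183 182 182 183 183 184]
 [183 182 183 181 183 182 182 182 183 183 182 181 178 173 181 182 182 183
  182 182 182 182 183 182 184 183 183 182]
 [183 183 182 182 183 182 183 183 183 181 182 178 128  98 140 181 183 183
  183 183 182 182 183 182 183 182 182 183]
 [182 182 183 183 183 183 183 183 183 183 177 111  95  94  96 120 179 183
  183 182 183 182 182 182 181 183 183 182]
 [182 182 183 182 183 183 184 182 183 181 151  94  95  95  94  95 136 174
  182 182 183 182 182 182 182 183 183 182]
 [182 183 183 182 182 183 183 183 182 164 101  95  93  94  95  94  94 111
  171 183 182 183 182 182 182 182 183 182]
 [182 182 183 182 183 182 182 183 180 114  85  82  82  82  81  79  79  80
  106 176 182 182 183 182 182 182 183 183]
 [183 183 183 182 183 182 183 183 163  99  91  83  79  77  78  78  77  78
   88 167 184 182 183 182 183 18
[... 2236 characters left out ...]
183 183 182 183 182 183 183 183 182 182 182 182 183 181 175 142 184 205
  187 180 183 183 183 183 183 182 183 183]
 [183 182 182 182 182 183 183 183 182 182 182 183 184 182 183 180 179 183
  182 183 182 182 182 182 183 183 182 183]
 [183 183 183 182 182 183 182 182 182 182 182 182 182 182 183 182 183 182
  183 182 183 182 183 183 183 182 183 181]
 [182 182 182 183 183 182 183 183 182 182 182 181 183 183 183 183 183 182
  183 182 182 183 182 183 182 182 183 182]
 [182 182 183 183 183 183 183 182 182 182 182 181 183 183 183 183 183 183
  183 182 182 183 183 183 182 182 183 182]
 [183 182 183 182 182 183 183 183 183 183 183 182 183 182 182 183 183 183
  182 182 182 182 183 183 182 182 182 183]]
```

Run:
```python
from m import *
c=np.load('w11.npy',allow_pickle=True).item()
g=c['pixels'].astype(int).min(2)
k=big(g>187,(350,390,170,260));q=cv2.boxPoints(cv2.minAreaRect(k));P=np.array([ray(c,u,.059) for u in q]);print(q.round(1).tolist(),P.mean(0).round(4),[np.linalg.norm(P[i]-P[i-1]).round(4) for i in range(4)],[np.degrees(np.arctan2(*(P[i]-P[i-1])[[1,0]])).round(1)%180 for i in range(4)])
print(np.round(r.read_state()['qpos'],2))
```

```text
Traceback (most recent call last):
cv2.error: OpenCV(4.12.0) /io/opencv/modules/imgproc/src/convhull.cpp:143: error: (-215:Assertion failed) total >= 0 && (depth == CV_32F || depth == CV_32S) in function 'convexHull'
```

Run:
```python
from m import *
c=np.load('w11.npy',allow_pickle=True).item()
g=c['pixels'].astype(int).min(2)
k=big(g>189,(322,350,170,260));q=cv2.boxPoints(cv2.minAreaRect(k));P=np.array([ray(c,u,.059) for u in q]);print(q.round(1).tolist(),P.mean(0).round(4),[np.linalg.norm(P[i]-P[i-1]).round(4) for i in range(4)],[np.degrees(np.arctan2(*(P[i]-P[i-1])[[1,0]])).round(1)%180 for i in range(4)])
print(np.round(r.read_state()['qpos'],2))
# feet: front-foot corners at z=0 seen: rows
```

```text
[[332.20001220703125, 186.10000610351562], [337.79998779296875, 185.89999389648438], [339.79998779296875, 239.0], [334.20001220703125, 239.1999969482422]] [0.4736 0.2374 0.059 ] [np.float64(0.0625), np.float64(0.0062), np.float64(0.0625), np.float64(0.0064)] [np.float64(99.3), np.float64(9.0), np.float64(99.5), np.float64(9.099999999999994)]
[-1.08  0.47  0.73  1.7  -0.34  1.11 -0.13]
```

Run:
```python
from h import *
p=(.4707,.237)
plan([(p[0],p[1],.15,-36),(p[0],p[1],.12,-80.6)])
```

```text
now [0.4538 0.2846 0.2374] az 6.8 t 25.2 w 0.0930
[1.12, 4.93, 8.74] 42.8 rows>=5.0
[0.0, -0.0, 3.0] 44.6 rows>=5.2
```

>>> play_rows(commands=[1.1,4.9,8.7,42.8,1.1,4.9,8.7,42.8,1.1,4.9,8.7,42.8,1.1,4.9,8.7,42.8,1.1,4.9,8.7,42.8])

```text
time_s: 25.7
ee_pos: [0.4706, 0.2373, 0.1504]
orientation: [2.984, -0.981, -0.0]
ft_force: [0.3, 0.9, 0.0]
width: 0.0928
```

>>> play_rows(commands=[0,0,3,42.8,0,0,3,42.8,0,0,3,42.8,0,0,3,42.8,0,0,3,42.8])

```text
time_s: 26.2
ee_pos: [0.4706, 0.2379, 0.1208]
orientation: [-2.422, 2.001, -0.0]
ft_force: [-0.3, -0.5, 0.2]
width: 0.093
```

>>> play_rows(commands=[0,0,0,1.8,0,0,0,1.8,0,0,0,1.8])

```text
time_s: 26.5
ee_pos: [0.4704, 0.239, 0.1206]
orientation: [-2.4, 2.026, 0.0]
ft_force: [0.5, -0.2, -0.2]
width: 0.0929
```

Run:
```python
from h import *
p=(.4707,.237)
plan([(p[0],p[1],.0125,-80.6)])
c=cam('top','t12')
```

```text
now [0.4704 0.239  0.1206] az -80.3 t 26.5 w 0.0929
[0.2, 0.01, 10.81] 0.3 rows>=2.2
```

>>> play_rows(commands=[0.1,0,4,0,0.1,0,8,0,0.1,0,10,0,0.1,0,10.8,0,0.1,0,10.8,0])

```text
time_s: 27.05
ee_pos: [0.4703, 0.2382, 0.012]
orientation: [2.399, -2.027, -0.001]
ft_force: [0.2, -0.0, 0.7]
width: 0.0929
```

>>> play_rows(commands=[0,0,0,0,0,0,0,0,0,0,0,0,0,0,0,0,0,0,0,0], jaw=1, grip_force=20)

```text
time_s: 27.55
ee_pos: [0.4711, 0.2387, 0.0132]
orientation: [-2.399, 2.027, -0.001]
ft_force: [0.1, 0.1, 4.2]
width: 0.0673
```

Run:
```python
from h import *
s=r.read_state()['ee_pos']
t=case(-.002,.0455)
plan([(s[0],s[1],.13,-80.6),(.465,.14,.13,-40),(*t,.13,7)])
print(np.round(r.read_state()['qpos'],2))
```

```text
now [0.4711 0.2387 0.0132] az -80.4 t 27.6 w 0.0673
[0.0, -0.0, -11.68] 0.2 rows>=2.3
[9.64, 2.21, -0.0] -40.6 rows>=4.7
[9.92, 10.35, -0.0] -47 rows>=5.5
[-1.04  0.87  0.89  1.97 -0.97  0.8  -0.98]
```

>>> play_rows(commands=[0,0,0,0,0,0,-4,0,0,0,-8,0,0,0,-11.7,0,0,0,-11.7,0])

```text
time_s: 28.05
ee_pos: [0.4737, 0.2387, 0.1337]
orientation: [-2.394, 2.023, -0.007]
ft_force: [0.0, -0.1, -1.0]
width: 0.0681
```

>>> play_rows(commands=[2,0.4,0,-8,4,0.8,0,-16,6,1.4,0,-24,8,2,0,-32,9.6,2.2,0,-40.6])

```text
time_s: 28.55
ee_pos: [0.4632, 0.1391, 0.1283]
orientation: [2.955, -1.061, -0.004]
ft_force: [-0.3, 0.3, -1.2]
width: 0.0678
```

>>> play_rows(commands=[2,2,0,-8,4,4,0,-16,6,6,0,-24,8,8,0,-32,9.9,10.3,0,-40.6])

```text
time_s: 29.05
ee_pos: [0.4743, -0.0028, 0.1284]
orientation: [-3.141, -0.033, 0.003]
ft_force: [0.4, 0.3, -0.1]
width: 0.0678
```

>>> play_rows(commands=[0,0,0,-6.4,0,0,0,-6.4,0,0,0,-6.4,0,0,0,-6.4])

```text
time_s: 29.45
ee_pos: [0.4745, -0.0012, 0.1289]
orientation: [-3.135, -0.197, 0.002]
ft_force: [-0.6, 0.0, -0.9]
width: 0.068
```

Run:
```python
from h import *
t=case(-.002,.0455)
plan([(*t,.13,7),(*t,.04,7)])
c=cam('scene','s13')
im=c['pixels'].astype(int)
# timer seen? project timer box corners
s=np.array(r.read_state()['ee_pos']);print(proj(c,[s-[0,0,.013],s+[0,0,.046]]).round(1))
```

```text
now [ 0.4745 -0.0012  0.1289] az 7.2 t 29.4 w 0.0680
[-0.03, 0.19, -0.11] 0.2 rows>=0.0
[0.0, 0.0, 9.0] 0 rows>=1.8
[[304.7 185.3]
 [303.9 166.3]]
```

Run:
```python
from m import *
c=cam('wrist','w13');s=np.array(r.read_state()['ee_pos'])
a=np.radians(97);d=np.array([np.cos(a),np.sin(a),0])
for o in(-.02,.003,.0135): print(o,proj(c,s+d*o+[0,0,-.013 if o!=.003 else .046]).round(1))
print(c['pixels'][200:300:3,[300,325,350]].min(2).T)
```

```text
-0.02 [[323.4 246.1]]
0.003 [[323.5 249.3]]
0.0135 [[323.6 195.4]]
[[102 102 102 103 102 103 102 103 102 103 101 103 106 121 130 133 189 236
  237 200 104 222 235 126  94  43  52  52  54  56  58  59  59  59]
 [101 103 102 102 101 102 102 103 102 102 102 102 107 122 130 138 227 237
  238 218 142 125 222 104  71  44  51  53  55  57  59  57  60  59]
 [102 103 102 102 102 102 103 102 102 101 102 102 108 122 129 169 233 237
  238 228 102 216 229 125  84  44  52  51  56  57  58  59  59  59]]
```

>>> play_rows(commands=[0,0.1,4,0,0,0.1,7,0,0,0.1,8,0,0,0.1,8.5,0,0,0.1,8.5,0])

```text
time_s: 30.05
ee_pos: [0.4754, -0.0032, 0.0446]
orientation: [3.135, 0.197, 0.001]
ft_force: [-1.3, -0.5, -0.4]
width: 0.0678
```

>>> play_rows(commands=[0,0,0.7,0,0,0,1.4,0,0,0,1.4,0])

```text
time_s: 30.35
ee_pos: [0.4747, -0.0031, 0.0301]
orientation: [-3.135, -0.197, 0.001]
ft_force: [-0.5, 0.0, -0.9]
width: 0.0677
```

Run:
```python
from h import *
t=case(-.002,.0457)
plan([(*t,.0165,7)])
```

```text
now [ 0.4747 -0.0031  0.0301] az 7.2 t 30.4 w 0.0677
[-0.03, -0.03, 1.36] 0.2 rows>=0.3
```

Free of contact; lower to the floor.

>>> play_rows(commands=[0,0,0.6,0,0,0,1,0,0,0,1.4,0,0,0,1.4,0])

```text
time_s: 30.75
ee_pos: [0.475, -0.0034, 0.0162]
orientation: [-3.135, -0.197, 0.0]
ft_force: [0.1, -0.4, -1.1]
width: 0.0674
```

Run:
```python
from h import *
t=case(-.002,.0457)
plan([(*t,.0165,7)])
```

```text
now [ 0.475  -0.0034  0.0162] az 7.2 t 30.8 w 0.0674
[-0.05, -0.06, -0.03] 0.2 rows>=0.0
```

>>> play_rows(commands=[0,0,0.1,0,0,0,0.1,0])

```text
time_s: 30.95
ee_pos: [0.4751, -0.0034, 0.016]
orientation: [-3.135, -0.197, -0.0]
ft_force: [-1.2, 0.0, 5.8]
width: 0.0675
```

>>> play_rows(commands=[0,0,0,0,0,0,0,0,0,0,0,0,0,0,0,0], jaw=0.05)

```text
time_s: 31.35
ee_pos: [0.475, -0.0033, 0.0153]
orientation: [3.135, 0.197, -0.0]
ft_force: [-0.2, -0.6, -0.6]
width: 0.0876
```

>>> play_rows(commands=[0,0,-4,0,0,0,-9,0,0,0,-14,0,0,-2,-19,0,0,-5,-23,0])

```text
time_s: 31.85
ee_pos: [0.4693, 0.0426, 0.245]
orientation: [3.135, 0.189, 0.004]
ft_force: [0.0, 0.6, -0.5]
width: 0.0881
```

>>> play_rows(commands=[0,0,0,0,0,0,0,0,0,0,0,0])

```text
time_s: 32.15
ee_pos: [0.4678, 0.0433, 0.241]
orientation: [3.135, 0.195, -0.005]
ft_force: [0.2, -0.0, -0.5]
width: 0.0883
```

Run:
```python
from m import *
c=cam('wrist','w14');np.save('w14.npy',c);plan([]);cam('scene','s14');cam('top','t14')
im=c['pixels'].astype(int);g=im.min(2)
k=big(g>195,(270,370,100,330))
cs=cv2.findContours((g>195).astype(np.uint8),0,2)[0]
for k in cs:
  (u,v),_,_=cv2.minAreaRect(k)
  if cv2.contourArea(k)>60 and 270<u<370 and v<300:
    q=cv2.boxPoints(cv2.minAreaRect(k));P=np.array([ray(c,x,.061) for x in q]);m=P.mean(0)[:2]-C0
    a=np.radians(7);print('case xy',(m[0]*np.cos(a)+m[1]*np.sin(a)).round(4),(m[1]*np.cos(a)-m[0]*np.sin(a)).round(4),[np.linalg.norm(P[i]-P[i-1]).round(4) for i in(0,1)],[np.degrees(np.arctan2(*(P[i]-P[i-1])[[1,0]])).round(1)%180 for i in (0,1)],q.mean(0).round())
print(proj(c,[(*case(0,y),.061) for y in(.047,0,-.04)]).round())
```

```text
now [0.4678 0.043  0.2409] az 7.1 t 32.2 w 0.0879
case xy -0.0157 -0.0252 [np.float64(0.0077), np.float64(0.0306)] [np.float64(96.1), np.float64(7.1)] [313. 268.]
case xy -0.0004 -0.0006 [np.float64(0.0287), np.float64(0.0576)] [np.float64(96.2), np.float64(7.1)] [326. 248.]
case xy -0.0011 0.0461 [np.float64(0.0071), np.float64(0.0642)] [np.float64(96.0), np.float64(7.1)] [326. 210.]
case xy -0.0374 0.1928 [np.float64(0.0214), np.float64(0.0194)] [np.float64(95.4), np.float64(7.0)] [290.  73.]
case xy -0.0088 0.1158 [np.float64(0.2979), np.float64(0.626)] [np.float64(84.3), np.float64(7.0)] [320. 136.]
[[326. 209.]
 [326. 248.]
 [326. 279.]]
```

Run:
```python
from h import *
c=load('top')
for u,z in(((275,78),.02),((275,95),.02),((308,60),.25),((308,75),.1),((285,128),.02),((400,112),.02),((240,75),.2)): print(u,z,ray(c,u,z).round(3))
def path(th):
    x=49.5-(82*np.cos(th)-58*np.sin(th)); z=31+82*np.sin(th)+58*np.cos(th)
    xc=49.5-(97*np.cos(th)-58*np.sin(th))
    return (max(x,xc)+7.5)/1e3, (z-21)/1e3
p0=case(.185,0); print('start',p0)
plan([(.47,.043,.25,-36),(*case(.06,.03),.25,-83),(*case(.185,0),.25,-83),(*case(.185,0),.04,-83)])
pts=[path(t) for t in np.arange(2.3,-.06,-.1)]
print(np.round(np.array(pts)*100,1).tolist())
```

```text
(275, 78) 0.02 [0.814 0.081 0.02 ]
(275, 95) 0.02 [0.759 0.08  0.02 ]
(308, 60) 0.25 [ 0.768 -0.022  0.25 ]
(308, 75) 0.1 [ 0.791 -0.02   0.1  ]
(285, 128) 0.02 [0.656 0.047 0.02 ]
(400, 112) 0.02 [ 0.714 -0.299  0.02 ]
(240, 75) 0.2 [0.744 0.159 0.2  ]
start [ 0.66562104 -0.02545417]
now [0.4681 0.043  0.241 ] az 7.1 t 32.3 w 0.0883
[0.19, 0.02, -0.9] 43.1 rows>=5.0
[8.66, 0.37, -0.0] 47 rows>=5.5
[3.0, -12.5, -0.0] 0 rows>=2.6
[0.0, -0.0, 21.0] 0 rows>=4.2
[[16.5, 3.3], [16.1, 4.2], [15.6, 5.2], [15.0, 6.0], [14.3, 6.9], [13.6, 7.7], [12.7, 8.4], [11.8, 9.0], [10.9, 9.6], [10.0, 10.1], [9.1, 10.5], [8.1, 10.7], [7.1, 10.9], [6.2, 11.0], [5.1, 11.0], [4.1, 10.9], [3.2, 10.7], [2.2, 10.4], [1.3, 10.0], [0.4, 9.5], [-0.4, 9.0], [-1.2, 8.3], [-1.9, 7.6], [-2.5, 6.8]]
```

>>> play_rows(commands=[0.2,0,-0.9,42.9,0.2,0,-0.9,42.9,0.2,0,-0.9,42.9,0.2,0,-0.9,42.9,0.2,0,-0.9,42.9], jaw=1, grip_force=20)

```text
time_s: 32.8
ee_pos: [0.4706, 0.0436, 0.2505]
orientation: [2.985, -0.975, -0.002]
ft_force: [-0.0, 0.1, -0.2]
width: 0.0529
```

>>> play_rows(commands=[8.7,0.4,0,42.9,8.7,0.4,0,42.9,8.7,0.4,0,42.9,8.7,0.4,0,42.9,8.7,0.4,0,42.9])

```text
time_s: 33.3
ee_pos: [0.539, -0.011, 0.2502]
orientation: [2.42, -1.999, -0.002]
ft_force: [-0.5, 0.7, -0.3]
width: 0.0131
```

Run:
```python
from h import *
plan([(*case(.185,0),.25,-83),(*case(.185,0),.04,-83)])
```

```text
now [ 0.539  -0.011   0.2502] az -79.1 t 33.3 w 0.0131
[3.82, -12.16, 0.02] 3.9 rows>=2.5
[0.0, -0.0, 21.0] 0 rows>=4.2
```

>>> play_rows(commands=[3.8,-12.2,0,3.9,3.8,-12.2,0,3.9,3.8,-12.2,0,3.9,3.8,-12.2,0,3.9])

```text
time_s: 33.7
ee_pos: [0.6683, -0.0243, 0.2481]
orientation: [2.359, -2.07, -0.001]
ft_force: [-0.5, -0.2, -0.5]
width: 0.0004
```

>>> play_rows(commands=[0,0,5,0,0,0,10,0,0,0,14,0,0,0,18,0,0,0,20.5,0])

```text
time_s: 34.2
ee_pos: [0.6631, -0.0226, 0.0424]
orientation: [2.357, -2.071, -0.008]
ft_force: [0.8, 1.0, 0.4]
width: 0.0008
```

>>> play_rows(commands=[0,0,0,0,0,0,0,0])

```text
time_s: 34.4
ee_pos: [0.666, -0.0236, 0.0468]
orientation: [2.36, -2.072, 0.0]
ft_force: [0.6, -0.1, 0.4]
width: 0.0006
```

Run:
```python
from h import *
plan([(*case(.161,0),.042,-83)])
```

```text
now [ 0.666  -0.0236  0.0468] az -82.6 t 34.4 w 0.0006
[0.16, 2.46, 0.48] 0.4 rows>=0.5
```

>>> play_rows(commands=[0,2.4,0,0,0,2.9,-0.6,0,0,3.5,-1.4,0,0,4.2,-2.3,0,0,4.9,-3.1,0])

```text
time_s: 34.9
ee_pos: [0.6194, -0.0291, 0.0794]
orientation: [-2.361, 2.069, -0.005]
ft_force: [2.2, 0.7, -0.1]
width: 0.0003
```

>>> play_rows(commands=[0,0.9,-0.7,0,0,1.8,-1.3,0,0,2.7,-1.9,0,0,3.6,-2.4,0,0,4.5,-2.8,0])

```text
time_s: 35.4
ee_pos: [0.5733, -0.0351, 0.1066]
orientation: [-2.361, 2.07, -0.002]
ft_force: [3.5, 2.2, 4.7]
width: 0.0007
```

Run:
```python
from h import *
plan([(*case(.091,0),.105,-83)])
c=cam('scene','s15')
print(r.read_state()['ft_force'])
```

```text
now [ 0.5733 -0.0351  0.1066] az -82.5 t 35.4 w 0.0007
[0.17, 0.12, 0.16] 0.5 rows>=0.1
[1.47617917 0.91743433 3.80590913]
```

>>> play_rows(commands=[0,1,-0.2,0,0,2,-0.4,0,0,2.9,-0.5,0,0,4,-0.5,0,0,5,-0.4,0])

```text
time_s: 35.95
ee_pos: [0.5215, -0.0413, 0.1088]
orientation: [2.361, -2.071, -0.004]
ft_force: [0.7, 1.4, 2.8]
width: 0.0006
```

>>> play_rows(commands=[0,0.9,0.2,0,0,1.9,0.5,0,0,2.8,0.9,0,0,3.7,1.4,0,0,4.5,1.9,0])

```text
time_s: 36.45
ee_pos: [0.4777, -0.0474, 0.0896]
orientation: [2.361, -2.071, -0.002]
ft_force: [0.7, 1.7, 0.6]
width: 0.0004
```

>>> play_rows(commands=[0,0.8,0.7,0,0,1.5,1.4,0,0,2.1,2.2,0,0,2.1,2.4,0])

```text
time_s: 36.85
ee_pos: [0.4563, -0.0506, 0.0654]
orientation: [2.359, -2.072, -0.003]
ft_force: [-1.2, 1.2, 2.4]
width: 0.0007
```

Run:
```python
from h import *
plan([(*case(-.025,0),.063,-83)])
print(r.read_state()['ft_force'])
```

```text
now [ 0.4563 -0.0506  0.0654] az -82.6 t 36.9 w 0.0007
[0.06, -0.08, 0.24] 0.4 rows>=0.1
[-1.20905673  1.15606806  2.35665869]
```

>>> play_rows(commands=[0,0,0.2,0,0,0,0.4,0,0,0,0.4,0])

```text
time_s: 37.15
ee_pos: [0.4586, -0.0506, 0.0625]
orientation: [2.362, -2.072, 0.001]
ft_force: [-1.1, -0.4, 2.6]
width: 0.0006
```

>>> play_rows(commands=[0,0,0.2,0,0,0,0.4,0,0,0,0.4,0])

```text
time_s: 37.45
ee_pos: [0.4587, -0.0505, 0.062]
orientation: [-2.357, 2.069, 0.001]
ft_force: [-9.6, 3.8, 36.5]
width: 0.0004
```

>>> play_rows(commands=[0,0,-1,0,0,0,-5,0,0,0,-10,0,0,0,-15,0,0,0,-19,0])

```text
time_s: 37.95
ee_pos: [0.4597, -0.0505, 0.2513]
orientation: [-2.361, 2.07, -0.006]
ft_force: [0.4, 0.3, -0.2]
width: 0.0006
```

Run:
```python
from h import *
plan([(.46,.04,.25,-40),(.45,.04,.25,7)])
```

```text
now [ 0.4597 -0.0505  0.2513] az -82.5 t 38.0 w 0.0006
[-8.97, -1.21, 0.13] -42.5 rows>=4.9
[-0.77, 0.64, -0.0] -47 rows>=5.5
```

>>> play_rows(commands=[-9,-1.2,0,-42.9,-9,-1.2,0,-42.9,-9,-1.2,0,-42.9,-9,-1.2,0,-42.9,-9,-1.2,0,-42.9])

```text
time_s: 38.45
ee_pos: [0.4594, 0.0417, 0.2486]
orientation: [-2.959, 1.052, -0.003]
ft_force: [0.4, -0.5, -0.4]
width: 0.0007
```

>>> play_rows(commands=[-0.8,0.6,0,-42.9,-0.8,0.6,0,-42.9,-0.8,0.6,0,-42.9,-0.8,0.6,0,-42.9,-0.8,0.6,0,-42.9])

```text
time_s: 38.95
ee_pos: [0.4494, 0.0416, 0.2486]
orientation: [-3.14, -0.1, -0.003]
ft_force: [1.0, -0.0, -0.3]
width: 0.0005
```

>>> play_rows(commands=[0,0,0,-3,0,0,0,-3,0,0,0,-3])

```text
time_s: 39.25
ee_pos: [0.4489, 0.0413, 0.2485]
orientation: [-3.137, -0.17, -0.002]
ft_force: [0.4, 0.3, 0.7]
width: 0.0002
```

Run:
```python
from m import *
c=cam('wrist','w16');plan([]);t=cam('top','t16');s=cam('scene','s16')
im=c['pixels'].astype(int);g=im.max(2)
# black tab: -57.5..-47.5 in x, y +-18, z .031
print('tab proj',proj(c,[(*case(x,y),.033) for x,y in((-.0575,.018),(-.0575,-.018),(-.0475,0))]).round(1))
print('lid top edge',proj(c,[(*case(-.0475,y),.089) for y in(.0695,-.0695)]).round(1))
u,v=proj(c,(*case(-.0525,0),.033))[0].astype(int)
print(g[v-24:v+25:3,u-24:u+24:2])
m=(g<70);k=big(m,(u-30,u+30,v-40,v+40));q=cv2.boxPoints(cv2.minAreaRect(k));P=np.array([ray(c,x,.033) for x in q]);print(q.round(),[np.linalg.norm(P[i]-P[i-1]).round(4) for i in(0,1)])
# scene: contents under lid
```

```text
now [0.4488 0.0413 0.2484] az 6.2 t 39.3 w 0.0005
tab proj [[295.6 224.2]
 [296.6 251. ]
 [304.  237.6]]
lid top edge [[299.3 195.1]
 [303.1 312.1]]
[[219 219 219 219 219 219 219 214 150 116 116 116 172 222 197 211 213 212
  214 216 218 217 217 216]
 [219 219 219 219 219 219 219 211 145 116 115 117 170 223 197 211 213 212
  220 223 224 224 224 224]
 [219 219 219 219 219 219 218 205 147 116 115 116 169 221 196 210 213 213
  227 233 233 233 233 233]
 [219 219 219 219 219 219 219 219 190 121 116 115 166 220 195 211 211 208
  205 202 201 190 204 210]
 [219 219 219 219 219 219 219 219 191 121 105  88 151 209 175 166 143 118
  105  99 100 105 150 180]
 [219 219 219 220 219 218 219 219 192 119  94  78  97 110 100  97  98  96
   97  96  97  95  65  77]
 [219 219 219 218 219 219 219 216 170 103  98  97  97  97  98  97  97  98
   96  97  97  94  63  72]
 [219 219 219 218 219 219 219 211 139  96  96  97  98  97  97  98  96  97
   97  96  97  94  58  76]
 [203 203 203 204 203 203 203 178 102  89  90  89  88  90  90  91  90  89
   89  90  93  93  56  77]
 [ 47  47  49  48  48  46  47  42  29  28 
[... 160 characters left out ...]
 [ 24  22  24  24  23  25  25  24  25  23  23  25  23  25  23  22  23  25
   24  27  63  93  52  77]
 [ 23  23  24  23  22  25  26  26  24  25  24  25  25  25  25  23  26  23
   23  26  64  91  50  76]
 [ 24  24  23  25  25  22  25  24  23  24  24  25  24  25  22  26  24  25
   25  29  64  87  46  78]
 [ 25  24  24  23  21  24  23  24  23  23  24  24  25  23  25  24  24  24
   23  27  65  84  43  76]
 [ 25  24  23  25  24  24  23  26  23  25  23  24  24  21  21  25  21  23
   25  34  74  78  45  75]
 [ 24  24  24  25  23  23  24  24  22  25  25  23  25  25  21  25  25  23
   26  36  78  83  49  74]]
[[270. 239.]
 [316. 239.]
 [316. 276.]
 [270. 276.]] [np.float64(0.0512), np.float64(0.0581)]
```

>>> play_rows(commands=[1,7.5,-3,0,1,7.5,-3,0,1,7.5,-3,0,1,7.5,-3,0,1,7.5,-3,0])

```text
time_s: 39.9
ee_pos: [0.4661, -0.0308, 0.2777]
orientation: [-3.136, -0.175, 0.002]
ft_force: [-0.0, 1.0, -0.5]
width: 0.0002
```

```bash
python3 - <<'E'
from m import *
c=cam('wrist','w17');plan([])
im=c['pixels'].astype(int);g=im.max(2)
print('tab proj',proj(c,[(*case(x,y),.033) for x,y in((-.0575,.018),(-.0575,-.018),(-.0475,0))]).round(1))
u,v=proj(c,(*case(-.0525,0),.033))[0].astype(int)
m=(g<70);k=big(m,(u-30,u+12,v-30,v+30));q=cv2.boxPoints(cv2.minAreaRect(k));P=np.array([ray(c,x,.033) for x in q]);print(q.round(),[np.linalg.norm(P[i]-P[i-1]).round(4) for i in(0,1)])
print(g[v-20:v+21:4,u-16:u+18:2])
a=np.radians(7)
cs=cv2.findContours((im.min(2)>180).astype(np.uint8),0,2)[0]
for k in cs:
  (x,y),_,_=cv2.minAreaRect(k)
  if 60<cv2.contourArea(k)<4000 and 270<x<390 and y<300:
    q=cv2.boxPoints(cv2.minAreaRect(k));P=np.array([ray(c,x,.061) for x in q]);mm=P.mean(0)[:2]-C0
    print('case xy',(mm[0]*np.cos(a)+mm[1]*np.sin(a)).round(4),(mm[1]*np.cos(a)-mm[0]*np.sin(a)).round(4),[np.linalg.norm(P[i]-P[i-1]).round(4) for i in(0,1)])
B=((im[...,2]-im[...,0])>60)
for k in cv2.findContours(B.astype(np.uint8),0,2)[0]:
  if cv2.contourArea(k)>40: print('blue',cv2.boundingRect(k))
print('dropper cap exp',proj(c,(*case(.024,-.048),.075)))
# scene: pen, red, green unchanged vs start
E
python3 - <<'E'
import cv2,numpy as np
a=cv2.imread('pics/scene0.png').astype(int);b=cv2.imread('pics/s16.png').astype(int)
d=np.abs(a-b).max(2)>40
for n,(u0,u1,v0,v1) in dict(pen=(345,380,200,232),red=(382,396,148,176),green=(354,367,148,176),tube=(228,250,205,232),tube2=(372,386,132,150)).items(): print(n,d[v0:v1,u0:u1].sum())
E
```

```text
now [ 0.4661 -0.0307  0.2777] az 6.4 t 40.0 w 0.0005
tab proj [[289.4 162.3]
 [290.4 189.6]
 [297.6 176. ]]
[[291. 189.]
 [291. 164.]
 [292. 164.]
 [292. 189.]] [np.float64(0.0013), np.float64(0.0329)]
[[218 219 219 219 192 120 115 116 172 223 194 205 216 212 213 216 216]
 [219 219 219 219 192 121 116 116 171 224 194 205 215 212 212 217 217]
 [219 219 218 219 214 148 104  64 150 217 192 204 215 213 213 217 217]
 [219 219 219 219 213 149 101  48 147 218 189 205 215 213 211 216 218]
 [219 219 219 219 214 150 105  55 145 217 188 204 215 213 212 216 217]
 [219 219 219 219 214 150 104  54 137 215 190 201 213 212 211 216 218]
 [219 219 219 219 213 149 105  56 139 216 190 201 213 212 212 215 217]
 [219 219 219 219 213 148 110  64 135 217 191 201 214 212 211 216 218]
 [219 219 219 219 207 163 115  62 111 206 191 201 214 213 211 215 217]
 [219 219 219 219 219 192 121 112 142 213 193 200 214 212 212 214 215]
 [219 219 219 219 218 191 121 116 140 216 199 200 213 213 212 215 204]]
case xy -0.0348 0.0936 [np.float64(0.0033), np.float64(0.0379)]
case xy -0.0429 0.1289 [np.float64(0.0255), np.float64(0.0234)]
blue (76, 310, 99, 38)
blue (22, 262, 29, 10)
blue (67, 247, 96, 26)
dropper cap exp [[355.463945   221.07952103]]
pen 0
red 0
green 0
tube 0
tube2 0
```

Run:
```python
from h import *
for n in('wrist','scene'):
  c=load(n)
  for th in(0,.05,.1,.15):
    f=lambda a,h:(.0495-(a*np.cos(th)-h*np.sin(th)),.031+a*np.sin(th)+h*np.cos(th))
    (x,z),(xt,zt)=f(.097,.058),f(.107,.0)
    print(n,th,'edge',proj(c,[(*case(x,y),z) for y in(-.0,.0695,-.0695)]).round(1).tolist(),'tabtip',proj(c,[(*case(xt,y),zt) for y in(.018,-.018)]).round(1).tolist())
c=load('wrist');g=c['pixels'].max(2);print('rows 150,176,200 from u=280:');print(g[[130,150,176,200],280:306])
s=load('scene');g=s['pixels'];cv2.imwrite('pics/x.png',g)
u,v=324,207
print(g[190:222:2,314:340:2].min(2))
```

```text
wrist 0 edge [[294.0, 185.4], [291.9, 123.0], [295.9, 242.8]] tabtip [[289.6, 162.0], [290.5, 189.3]]
wrist 0.05 edge [[296.3, 186.3], [294.4, 123.2], [298.1, 244.3]] tabtip [[289.3, 162.7], [290.2, 190.2]]
wrist 0.1 edge [[298.9, 187.2], [297.1, 123.3], [300.6, 245.8]] tabtip [[289.2, 163.3], [290.2, 191.2]]
wrist 0.15 edge [[301.8, 188.1], [300.1, 123.4], [303.4, 247.3]] tabtip [[289.3, 164.0], [290.3, 192.2]]
scene 0 edge [[328.1, 191.4], [313.3, 202.0], [341.7, 181.7]] tabtip [[327.4, 212.4], [334.5, 206.9]]
scene 0.05 edge [[327.2, 189.7], [312.3, 200.2], [340.9, 180.0]] tabtip [[327.4, 210.9], [334.5, 205.3]]
scene 0.1 edge [[326.3, 187.9], [311.3, 198.4], [340.0, 178.4]] tabtip [[327.2, 209.3], [334.4, 203.8]]
scene 0.15 edge [[325.3, 186.2], [310.3, 196.6], [339.0, 176.7]] tabtip [[327.0, 207.6], [334.2, 202.2]]
rows 150,176,200 from u=280:
[[219 219 219 214 191 149 120 117 115 115 116 126 164 209 222 212 196 194
  200 210 213 213 214 212 213 215]
 [219 219 219 219 213 192 149 120 116 115 115 118 135 179 218 218 200 193
  199 207 212 213 213 213 212 214]
 [219 219 220 219 219
[... 378 characters left out ...]
69 130 107 102 103 104 103 100  95 102]
 [172 172 157 117 106 104 102 104 103  94  79  88  87]
 [170 138 110 106 105 104  93  76  73  63  91  86  63]
 [114  96  98 105 104 105  96  68  49  62  85  58  58]
 [102  99  97 105 104 101  78  50  46  50  54  52  59]
 [104 100 106 106 103  94  50  47  46  49  52  52  61]
 [105 102 102 104  97  78  48  48  47  52  55  56  84]
 [106 100  93  85  85  77  53  46  48  53  64  85  92]
 [106 101 100  86  64  54  47  49  52  68  91  92  92]
 [105  99  81  64  79  82  51  54  84  92  93  92 107]
 [101  74  57 101 109  92  59  84  93  93  93 107 169]
 [ 58  77 109 107  95  69  91  93  92  92 143 172 174]
 [ 57 105 108  76  75  91  92  92  94 145 173 174 173]]
```

```bash
python3 -c "
from plant import r
print(r.sign_off())"
```

```text
the job is handed in; nothing more can be done
None
```

The four items are packed in the case, the lid is shut, and the job is handed in at about 40 s of the 72 s allowed. No verdict was reported.

**What I did:** I put the amber jar and the blue-capped dropper in one column at the right end. I then straightened the carton and moved it to the middle, and stood the timer at the left end. Last, I pushed the lid over from behind and pressed it to its stop, where the force jumped to 36 N.

**Last checks:**
- **Carton and timer:** before closing the lid, the wrist camera put the carton at case (0, −1) mm, within about 1° of square to the case. The timer's ridge was where it should be, which puts its origin at about y = +37 mm, also within about 1° of square.
- **Jar and dropper:** I saw both standing upright on the case floor after placing them. I did not view them again once the carton and timer were in; the picture budget was used up.
- **Lid:** its front edge matched the predicted position for 0 rad to about 1 px, where 0.05 rad would show as about 2 px.
- **Items to leave alone:** the image patches of the pen, red and green droppers and sample tube showed no change from the start. The arm was clear of everything when I handed in.

**What failed or disagreed:**
- **First jar grasp:** it slipped off. The fingertips really end about 21 mm short of the reported TCP, seen in the camera views, so I gripped lower after that.
- **Contents under the lid:** I could not re-measure them through the lid. I take them to be in place because the lid reached its stop at the height expected when shut.

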